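# Wedge the iron rest level

## Task

The tiled rest for the charcoal iron leans because its front feet are too short. Take the wooden wedge and push it thin end first, square and flat on the ledge, under the middle of the rest's low front edge until its shoulder comes fully home against the edge and the rest sits level, then let go. Go by feel: seat the shoulder with a firm, steady push of about 18 N held for a moment, and no hard shove; touch the rest only with the wedge, and leave the other things where they are.

Things in the scene. Friction and masses are not known exactly. Their poses are not given: they have to be found in the camera images.
- stand: Loose iron rest: wooden board tiled with terracotta, 180 (x) x 200 (y) x 14 mm, about 0.65 kg (varies by a quarter), on four dark steel feet. Origin: middle of the board's lower front edge. x points from the front edge back to the curb, y along the edge, z up. At first it leans 0.087 rad nose-down, origin about 9.5 mm above the ledge; level, the origin is 24 mm up.
- stand_rear (a point): Middle of the board's lower rear edge, 180 mm behind the front edge. The rear feet are 24 mm tall and stand 1 to 15 mm short of a fixed low concrete curb (30 mm tall): the wedge drags the rest back until the curb stops it, then lifts it on. The front feet are 10 mm tall, 20 mm wide, centred 80 mm either side of the middle of the front edge.
- wedge: Loose plain wooden wedge, 90 g, 40 mm wide (y), lying on its flat underside. Origin: on the underside, mid-width, below the shoulder. x points to the thin end. From x = 0 to 90 mm it is a ramp, 24 mm high at x = 0 and 4 mm at the tip; from x = -45 to 0 mm it is an upright block (the heel) 48 mm tall, whose front face is the shoulder. Grip the heel across its 40 mm width.
- wedge_shoulder (a point): Where the ramp meets the heel block: mid-width, 24 mm above the underside. Sliding the wedge in under the rest takes about 4 to 14 N; the push rises steeply when the shoulder meets the edge. Friction keeps the wedge where it is left.
- wedge_tip (a point): Middle of the wedge's thin end, 2 mm above the underside, 90 mm ahead of the shoulder.
- scoop: Bystander: loose red plastic scoop, 168 mm long with its handle, 56 mm wide, 36 mm tall; its tray reaches from 15 mm behind to 75 mm ahead of the origin (on the underside), its handle back to -93 mm.
- jar: Bystander: loose glass jar with a twist cap, 72 mm across, 120 mm tall, origin at the centre of its underside.
- iron: Bystander: charcoal box iron, about 170 x 100 mm and 148 mm tall with its handle, 1.8 kg, origin under its body.
Mind the look-alikes: they are no part of the job. Of the things shaped like the wedge, the wooden one is meant.

How it is judged:
On the way, in this order (a step that is already met when the one before it is completed fails the run):
1. the thin end of the wedge is tucked under the middle of the front edge (x of wedge_tip in the frame of stand above 0.01 m and z of wedge_tip in the frame of stand below 0 m and y of wedge_tip in the frame of stand between -0.03 and 0.03 m and angle between wedge's own z axis and vertical below 0.06 rad), for 0.1 s.
2. the shoulder is seated firmly against the edge (x of wedge_shoulder in the frame of stand above -0.002 m and contact force between wedge and stand above 11 N), for 0.2 s.
At the end, for the whole second after the job is handed in: The rest is level within 0.02 rad, carried by the wedge; the wedge lies flat (0.03 rad) on the ledge, its shoulder against the front edge (gap under 2 mm), within 25 mm of the middle and square within 0.1 rad; all is at rest and let go (x of wedge_shoulder in the frame of stand between -0.002 and 0.003 m and y of wedge_shoulder in the frame of stand between -0.025 and 0.025 m and angle between the x axis of wedge and the x axis of stand, either way round below 0.1 rad and angle between stand's own z axis and vertical below 0.02 rad and angle between wedge's own z axis and vertical below 0.03 rad and height (world z) of wedge below 0.003 m and contact force between wedge and stand above 0.5 N and linear speed of each of wedge, stand below 0.01 m/s); the robot touches nothing.
It fails at once if the wedge is pressed on the rest with more than 26 N (contact force between wedge and stand above 26 N).
It fails at once if the robot itself touches the rest (more than 1 N) (contact force between any of the fingers, the arm and stand above 1 N).
It fails at once if the scoop, jar or iron is shifted by more than 20 mm (distance of any of scoop, jar, iron from where it was at the start of the episode above 0.02 m).
It also fails if it takes over 58 s, if anything falls off the work surface, if the arm or the gripper's body presses on something with over 40 N, if the wrist force passes 120 N, or if a joint passes its speed limit or range.

## Robot

A 7-joint arm with a two-finger parallel gripper is mounted at the origin on the work surface. World frame = base frame: x ahead of the robot, y to its left, z up, the work surface at z = 0. Lengths are in m, angles in rad, forces in N, time in s.
With the tool pointing down it reaches from about 0.4 to 0.85 m from the base axis. Payload 10.4 kg.
Tool frame: the origin (TCP) lies at the very end of the fingers, on their centre line; the grasp point (between the pads) lies 19 mm behind it; z points along the fingers, y is the direction in which the jaws open and shut (so a half turn about z gives the same grasp; the last joint's range is limited). The gripper opens to 87 mm and grips with 3 to 60 N. Pads are 19 mm wide; open, the fingers measure 117 mm over their backs; the gripper's body (75 mm by 190 mm) begins 51 mm behind the grasp point.
Start: joints at [1.256, 0.332, -0.065, 1.46, 0.022, 1.35, -0.088], TCP at [0.18, -0.599, 0.187] pointing down, gripper open.
Joint ranges: [-2.6, 2.6], [-0.5, 2.12], [-1.47, 1.34], [0.16, 2.42], [-1.27, 4.41], [0.06, 2.06], [-2.6, 2.6]. Speed limits (rad/s): [2.22, 2.22, 2.79, 2.79, 3.14, 3.14, 3.14].

## Interface

Orientations are given as a unit quaternion [x, y, z, w].
In Python, from bench import read_state, camera, close_job, recognise, masks_of gives the robot as it stands.
- The arm moves only by the tool play_rows, never from a script. Its argument "moves" is a list of rows, each a list of 3 entries, a list of its own where there are three numbers: the shift along the tool's x, y, z in cm, then the turn, a rotation vector about the tool's x, y, z in rad, then the finger opening in cm, from 0 to 8.7. In form: [[[dx, dy, dz], [ax, ay, az], jaw], ...]. A call has 1 to 8 rows; each row is the pose to reach, as a shift and turn from the pose commanded when the call began, along the tool's axes at that moment; what a row does not reach only later rows make up. A row lasts 1/8 s, in which the tool goes at most 62.5 mm and 10.7 degrees, less where a joint would pass 70% of its speed; a pose out of reach is approached as far as the arm can. A call with a gripper value outside its range is refused whole. The fingers move at their own pace and stop on an object; "grip_force" is the grip in N (left out, the last holds). Time passes only in rows, so rows that repeat a pose let the fingers close. It gives the time, the measured TCP pose, the force and the opening at its end, in the units of the state.
- read_state(): the state, without advancing time (a new reading comes with each control period).
- camera(name): name is "scene" or "side" or "wrist"; returns a dict with "frame" (420x560x3 uint8, red, green, blue), "intrinsics" (3x3 intrinsics, pixels), "camera_from_world" (4x4, takes a point from world to camera coordinates). Camera axes: x right, y down, z forward; pixel columns grow to the right and rows downward; lengths in m; the calibration is good to about 2 mm. The wrist camera is an equidistant fisheye: a pixel r from the principal point sees the ray r / f radians off the axis. A picture is of the moment at which its call begins. There is no depth.
- close_job(): hands the job in, once; it reports no verdict.
Trained networks look in a picture, given as the dict that the camera call returned (one of the last four; its "shot" number tells which), for a name from the list of things; names that differ only in an ending like _2 or _b are one class to them, and where a whole thing is asked for, a point or a joint stands for the part that bears it (a point fixed in the world has none). Each returns a list of dicts, best first, with "conf" (0 to 1); they miss things now and then, are a little off and sometimes report something else, mostly with a low value. They report only what shows in the picture. A call takes as long as a camera call. They do not tell look-alikes from the thing itself.
- recognise(picture, query): "at" ([column, row] in pixels, amid what is visible of it).
- masks_of(picture, query): "region" (420x560 bool, what is visible of it) and "at" ([column, row] in pixels, amid what is visible of it).
The state is a dict: "time": time; "joint_positions": joint angles; "joint_vel": joint speeds; "joint_torque": joint torques, N m; "ee_pos": TCP position; "eef_rot": TCP orientation; "ft_force": force on the tool from outside, world axes, zero at the start; "torque": the same for the moment, N m; "width": finger opening in m.
Only numpy, scipy, OpenCV 4.12 (cv2) and the standard library are available. Lean on these libraries where they do the work, as an engineer would, in place of code of your own. Each camera call takes 0.05 s, during which the arm holds its last target.

## Working session

There is one attempt and no reset: what is moved stays moved. The work goes in short steps, Python scripts to look and compute and a tool call to move; the robot and the scene stay as the last step left them, time stands still between calls to the robot, and variables do not carry over. Pictures are saved under pics/ and viewed, and the job is handed in when it is done.

Besides the shell and the picture viewer there is one more tool, called after ">>>" in YAML: its name, and indented under it one key for each argument. play_rows: Moves the arm, as the interface text tells. Its arguments: {"type":"object","properties":{"moves":{"type":"array","items":{"type":"array"}},"grip_force":{"type":"number"}},"required":["moves"]}

```bash
mkdir -p pics; ls; python3 - <<'E'
from bench import *
import cv2,numpy as np
s=read_state();print({k:np.round(v,3).tolist() for k,v in s.items()})
for n in ["scene","side","wrist"]:
    c=camera(n);cv2.imwrite(f"pics/{n}0.png",c["frame"][:,:,::-1])
    print(n,c["intrinsics"].round(1).tolist(),c["camera_from_world"].round(3).tolist())
    for q in ["wedge","stand","scoop","jar","iron"]:
        print(q,[(round(r["conf"],2),np.round(r["at"]).tolist()) for r in recognise(c,q)])
E
```

```text
pics
{'time': 0.0, 'joint_positions': [1.256, 0.333, -0.065, 1.461, 0.022, 1.35, -0.088], 'joint_vel': [-0.0, 0.0, 0.002, 0.001, 0.0, 0.0, -0.0], 'joint_torque': [-0.001, -62.325, 0.024, -38.988, -0.061, 0.04, 0.0], 'ee_pos': [0.18, -0.598, 0.186], 'eef_rot': [0.989, 0.145, -0.0, -0.001], 'ft_force': [0.264, -0.124, -0.935], 'torque': [0.018, -0.041, 0.047], 'width': 0.088}
scene [[382.8, 0.0, 282.9], [0.0, 382.8, 214.7], [0.0, 0.0, 1.0]] [[0.267, 0.964, -0.004, -0.111], [0.749, -0.21, -0.628, -0.391], [-0.606, 0.165, -0.778, 1.195], [0.0, 0.0, 0.0, 1.0]]
wedge [(0.87, [203.0, 221.0]), (0.77, [248.0, 162.0]), (0.63, [191.0, 181.0])]
stand [(0.92, [365.0, 213.0])]
scoop [(0.56, [103.0, 270.0])]
jar [(0.93, [128.0, 312.0])]
iron [(0.92, [233.0, 314.0]), (0.3, [129.0, 313.0])]
side [[538.5, 0.0, 274.2], [0.0, 538.5, 212.9], [0.0, 0.0, 1.0]] [[-0.994, -0.107, 0.009, 0.557], [-0.081, 0.69, -0.719, 0.104], [0.071, -0.716, -0.695, 1.243], [0.0, 0.0, 0.0, 1.0]]
wedge [(0.8, [357.0, 180.0]), (0.71, [368.0, 224.0]), (0.66, [305.0, 181.0])]
stand [(0.62, [268.0, 281.0])]
scoop [(0.72, [287.0, 132.0])]
jar [(0.65, [237.0, 122.0])]
iron [(0.16, [238.0, 122.0])]
wrist [[325.2, 0.0, 281.2], [0.0, 325.2, 207.9], [0.0, 0.0, 1.0]] [[0.288, -0.958, 0.001, -0.625], [-0.926, -0.278, 0.256, -0.031], [-0.245, -0.075, -0.967, 0.389], [0.0, 0.0, 0.0, 1.0]]
wedge [(0.91, [58.0, 17.0]), (0.57, [3.0, 5.0])]
stand []
scoop []
jar []
iron []
```

View pics/scene0.png

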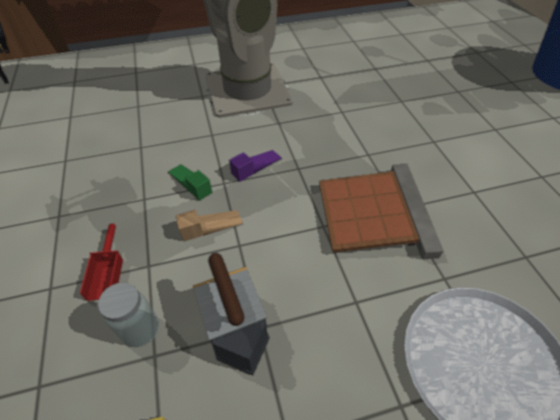

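View pics/side0.png

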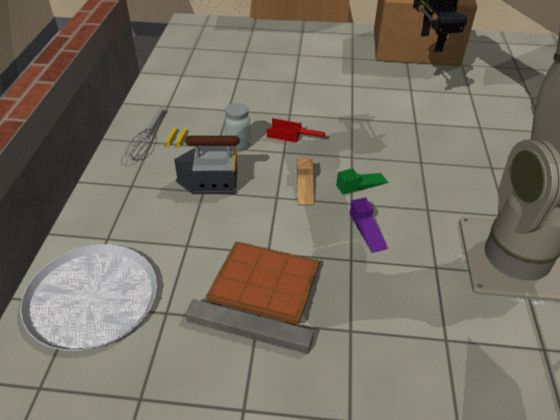

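```bash
python3 - <<'E'
import cv2
a=cv2.imread("pics/scene0.png")[130:260,150:300];b=cv2.imread("pics/side0.png")[140:270,270:420]
cv2.imwrite("pics/crop0.png",cv2.resize(cv2.hconcat([a,b]),(800,347),interpolation=cv2.INTER_CUBIC))
E
```

```text
(no output)
```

View pics/crop0.png

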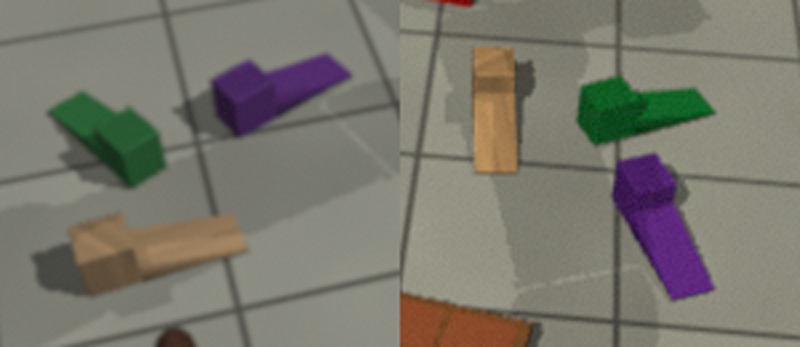

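Candidates in the scene view are green (191,181), purple (248,162) and wooden (203,221). The crop confirms that the one at (203,221), and at (305,181) in the side view, is plain wood with the right shape, so that is the wedge. Next I fit its pose and the rest's pose.

```bash
cat > h.py <<'E'
import numpy as np,cv2
from bench import *
from scipy.optimize import minimize
def box(x0,x1,y0,y1,z0,z1): return np.array([[x,y,z] for x in(x0,x1) for y in(y0,y1) for z in(z0,z1)],float)
RAMP=np.array([[x,y,z] for y in(-.02,.02) for x,z in((0,0),(0,.024),(.09,0),(.09,.004))])
WEDGE=[box(-.045,0,-.02,.02,0,.048),RAMP]
BOARD=[box(0,.18,-.1,.1,0,.014)]
def proj(c,P):
    T=c["camera_from_world"];K=c["intrinsics"];p=P@T[:3,:3].T+T[:3,3]
    return p[:,:2]/p[:,2:]*[K[0,0],K[1,1]]+K[:2,2]
def pose(v,tilt=0,z=0):
    x,y,a=v;c,s=np.cos(a),np.sin(a);ct,st=np.cos(tilt),np.sin(tilt)
    R=np.array([[c,-s,0],[s,c,0],[0,0,1]])@np.array([[ct,0,-st],[0,1,0],[st,0,ct]])
    return R,np.array([x,y,z])
U=4
def sil(c,parts,R,t):
    m=np.zeros((420*U,560*U),np.uint8)
    for P in parts:
        h=cv2.convexHull(((proj(c,P@R.T+t)+.5)*U).astype(np.float32))
        cv2.fillConvexPoly(m,np.round(h).astype(int),1)
    return m
def fit(obs,parts,v0,tilt=0,z=0,tilted=False):
    big=[(c,cv2.resize(m.astype(np.uint8)*255,None,fx=U,fy=U,interpolation=cv2.INTER_LINEAR)>127) for c,m in obs]
    def f(v):
        R,t=pose(v[:3],tilt,z);L=0
        for c,m in big:
            s=sil(c,parts,R,t)>0
            L-=(s&m).sum()/max(1,(s|m).sum())
        return L
    v=np.array(v0,float)
    for d in (.03,.01,.004):
        S=np.vstack([v]+[v+np.eye(3)[i]*(d if i<2 else d*8) for i in range(3)])
        v=minimize(f,v,method="Nelder-Mead",options=dict(initial_simplex=S,maxiter=150)).x
    return v,-f(v)/len(obs),[-f(v)]
def ground(c,px,z=0):
    T=c["camera_from_world"];K=c["intrinsics"];d=np.linalg.inv(K)@[px[0],px[1],1]
    d=T[:3,:3].T@d;o=-T[:3,:3].T@T[:3,3];return o+d*(z-o[2])/d[2]
E
python3 - <<'E'
from h import *
ob={"wedge":[],"stand":[]}
cs={n:camera(n) for n in("scene","side")}
pk={"scene":{"wedge":(203,221),"stand":(365,213)},"side":{"wedge":(305,181),"stand":(268,281)}}
for n,c in cs.items():
    for q in ob:
        M=masks_of(c,q);m=min(M,key=lambda m:np.hypot(*(np.array(m["at"])-pk[n][q])))
        print(n,q,m["conf"],m["at"],m["region"].sum(), ground(c,m["at"],.02).round(3))
        ob[q].append((c,m["region"]))
g=ground(cs["scene"],pk["scene"]["wedge"],.02)
tip=ground(cs["scene"],(242,222)); heel=ground(cs["scene"],(188,230)); a=np.arctan2(*(tip-heel)[1::-1])
r={}
for sub in (slice(0,2),slice(0,1),slice(1,2)):
    w=fit(ob["wedge"][sub],WEDGE,[g[0],g[1],a]);print("wedge",w[0].round(4),w[1])
    gs=ground(cs["scene"],(322,213),.02)
    for aa in (a,):
        st=fit(ob["stand"][sub],BOARD,[gs[0],gs[1],aa],.087,.0095);print("stand",st[0].round(4),st[1])
    r[str(sub)]=(w[0],st[0])
w,st=r[str(slice(0,2))]
for n,c in cs.items():
    im=c["frame"][:,:,::-1].copy();im=cv2.resize(im,None,fx=2,fy=2,interpolation=cv2.INTER_CUBIC)
    for P,v,t,z in((WEDGE,w,0,0),(BOARD,st,.087,.0095)):
        for part in P:
            h=cv2.convexHull(((proj(c,part@pose(v,t,z)[0].T+pose(v,t,z)[1])+.5)*2).astype(np.float32)).astype(int)
            cv2.polylines(im,[h],True,(255,255,0),1)
    im=im[230:560,280:960] if n=="scene" else im[260:760,300:860]
    cv2.imwrite(f"pics/fit_{n}.png",im)
E
```

```text
scene wedge 0.81 [202.7, 222.5] 1370 [ 0.503 -0.207  0.02 ]
scene stand 0.85 [363.3, 212.2] 6184 [0.571 0.143 0.02 ]
side wedge 0.87 [306.4, 180.2] 754 [ 0.497 -0.195  0.02 ]
side stand 0.92 [263.9, 280.6] 6100 [0.567 0.149 0.02 ]
wedge [ 0.5031 -0.2145  1.6823] 0.953487909765868
stand [0.5489 0.0602 1.3813] 0.9755417240652668
wedge [ 0.5025 -0.2148  1.6663] 0.9578000537008861
stand [0.5483 0.0595 1.3806] 0.9799335122361518
wedge [ 0.5031 -0.2139  1.6806] 0.9567342360387789
stand [0.5493 0.0606 1.3846] 0.9755468851867083
```

View pics/fit_scene.png

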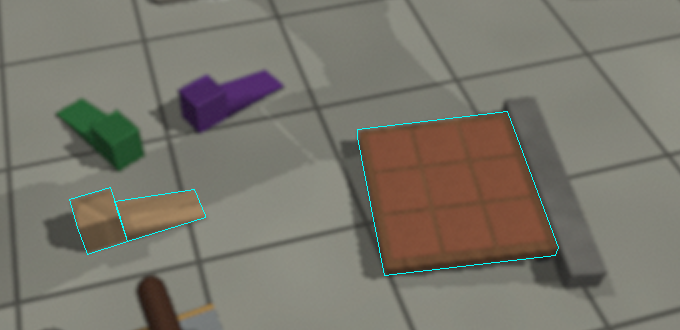

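View pics/fit_side.png

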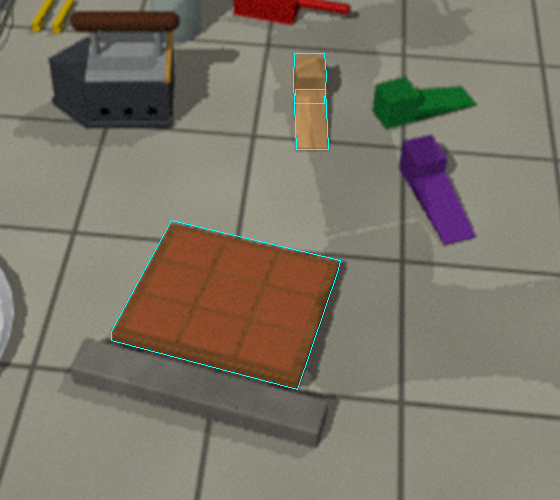

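The overlays match both views: the wedge is at about (0.503, -0.2145) with yaw 1.675, and the rest at (0.549, 0.060) with yaw 1.381. The gripper body is wide, so I check clearance to the iron before the grasp.

```bash
cat >> h.py <<'E'
from scipy.spatial.transform import Rotation as Ro
def goto(p,yaw):
    """shift (cm, tool axes) and rotvec for tool pointing down with tool-x at world yaw"""
    s=read_state();R=Ro.from_quat(s["eef_rot"])
    T=Ro.from_euler("z",yaw)*Ro.from_quat([1,0,0,0])
    return (R.inv().apply(np.array(p)-s["ee_pos"])*100).round(2),(R.inv()*T).as_rotvec().round(3)
def loc(v,p):
    R,t=pose(v);return R@np.array(p)+t
E
python3 - <<'E'
from h import *
for n in("scene","side"):
    c=camera(n)
    M=masks_of(c,"iron")
    for m in M[:2]:
        ys,xs=np.nonzero(m["region"]);print(n,m["conf"],m["at"],xs.min(),xs.max(),ys.min(),ys.max(),[ground(c,m["at"],z).round(3).tolist() for z in(.05,.13)])
c=camera("side")
for px in((238,192),(193,193),(240,155)): print(px,ground(c,px,0).round(3),ground(c,px,.08).round(3),ground(c,px,.14).round(3))
g=loc([.503,-.2145,1.675],[-.027,0,.012]);print(g)
for z in (.187,.012): g[2]=z;print(goto(g,1.675))
E
```

```text
scene 0.67 [233.1, 315.1] 192 268 253 375 [[0.748, -0.183, 0.05], [0.786, -0.182, 0.13]]
side 0.82 [210.4, 165.4] 176 240 135 193 [[0.748, -0.189, 0.05], [0.723, -0.093, 0.13]]
side 0.58 [264.0, 281.9] 205 319 241 325 [[0.563, 0.176, 0.05], [0.555, 0.239, 0.13]]
(238, 192) [ 0.671 -0.151 -0.   ] [ 0.654 -0.062  0.08 ] [0.642 0.004 0.14 ]
(193, 193) [ 0.786 -0.133  0.   ] [ 0.76  -0.046  0.08 ] [0.74  0.019 0.14 ]
(240, 155) [ 0.69  -0.305  0.   ] [ 0.671 -0.204  0.08 ] [ 0.658 -0.128  0.14 ]
[ 0.50580841 -0.24135354  0.012     ]
(array([ 4.150e+01, -2.484e+01, -1.000e-02]), array([ 0.   ,  0.   , -1.383]))
(array([ 41.5 , -24.84,  17.49]), array([ 0.   ,  0.   , -1.383]))
```

>>> play_rows:
  moves:
    - [[41.5,-24.8,0],[0,0,-1.383],8.7]
    - [[41.5,-24.8,0],[0,0,-1.383],8.7]
    - [[41.5,-24.8,0],[0,0,-1.383],8.7]
    - [[41.5,-24.8,0],[0,0,-1.383],8.7]
    - [[41.5,-24.8,0],[0,0,-1.383],8.7]
    - [[41.5,-24.8,0],[0,0,-1.383],8.7]
    - [[41.5,-24.8,0],[0,0,-1.383],8.7]
    - [[41.5,-24.8,0],[0,0,-1.383],8.7]

```text
time: 2.45
ee_pos: [0.5076, -0.2391, 0.1872]
eef_rot: [0.667, 0.745, 0.0, 0.0]
ft_force: [0.8, -0.5, -0.7]
width: 0.0869
```

>>> play_rows:
  moves:
    - [[0,0,0],[0,0,0],8.7]
    - [[0,0,0],[0,0,0],8.7]

```text
time: 2.7
ee_pos: [0.5055, -0.2425, 0.1868]
eef_rot: [0.67, 0.743, -0.0, 0.0]
ft_force: [0.3, 0.6, -0.6]
width: 0.0868
```

```bash
python3 - <<'E'
from h import *
c=camera("wrist");cv2.imwrite("pics/w1.png",c["frame"][:,:,::-1])
s=read_state();print(s["time"],s["ee_pos"],s["joint_positions"].round(2) if hasattr(s["joint_positions"],'round') else s["joint_positions"],s["ft_force"])
print(goto([.5058,-.2414,.075],1.675),goto([.5058,-.2414,.012],1.675))
E
```

```text
2.75 [ 0.5051476  -0.24303208  0.18677696] [ 0.81  0.23 -0.52  1.61  0.12  1.33  0.38] [-0.19744033 -0.80775226 -1.10889134]
(array([ 0.16,  0.09, 11.18]), array([-0.001,  0.001, -0.002])) (array([ 0.17,  0.09, 17.48]), array([-0.001,  0.001, -0.002]))
```

View pics/w1.png

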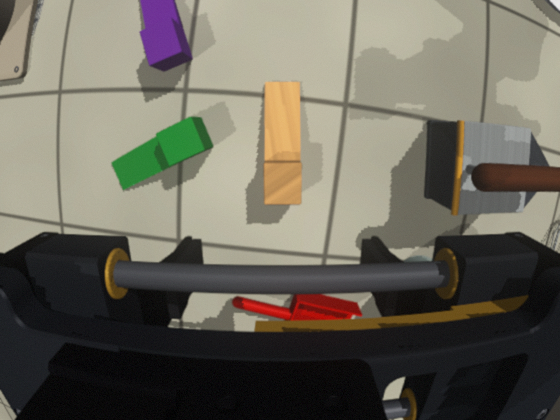

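The wrist view shows the wooden wedge at (282,142), lined up between the fingers, with the green one clear to the left. I go down and grip.

>>> play_rows:
  moves:
    - [[0.2,0.1,6],[0,0,0],8.7]
    - [[0.2,0.1,11],[0,0,0],8.7]
    - [[0.2,0.1,14.5],[0,0,0],8.7]
    - [[0.2,0.1,17.3],[0,0,0],8.7]
    - [[0.2,0.1,17.3],[0,0,0],8.7]
    - [[0.2,0.1,17.3],[0,0,0],8.7]

```text
time: 3.5
ee_pos: [0.507, -0.2407, 0.0151]
eef_rot: [0.67, 0.742, 0.0, 0.001]
ft_force: [-1.2, 1.6, 0.7]
width: 0.0871
```

>>> play_rows:
  moves:
    - [[0,0,0],[0,0,0],3.6]
    - [[0,0,0],[0,0,0],3.6]
    - [[0,0,0],[0,0,0],3.6]
    - [[0,0,0],[0,0,0],3.6]
    - [[0,0,0],[0,0,0],3.6]
    - [[0,0,0],[0,0,0],3.6]
  grip_force: 45

```text
time: 4.25
ee_pos: [0.5067, -0.2396, 0.0138]
eef_rot: [0.669, 0.743, -0.0, 0.0]
ft_force: [0.0, -0.2, -0.4]
width: 0.0387
```

```bash
python3 - <<'E'
from h import *
s=read_state();print(s["time"],s["ee_pos"],s["width"],s["ft_force"],s["torque"])
v0=[.503,-.2145,1.675]
obs=[]
for n,pk in(("scene",(203,221)),("side",(305,181))):
    c=camera(n);cv2.imwrite(f"pics/{n}2.png",c["frame"][:,:,::-1])
print((np.arctan2(*Ro.from_quat(s["eef_rot"]).as_matrix()[1::-1,0])))
E
```

```text
4.25 [ 0.50672578 -0.23957653  0.01384932] 0.0387110214803055 [ 0.0163111  -0.1575068  -0.41488214] [-0.04901063 -0.14659172  0.04219902]
1.674827429140713
```

View pics/scene2.png

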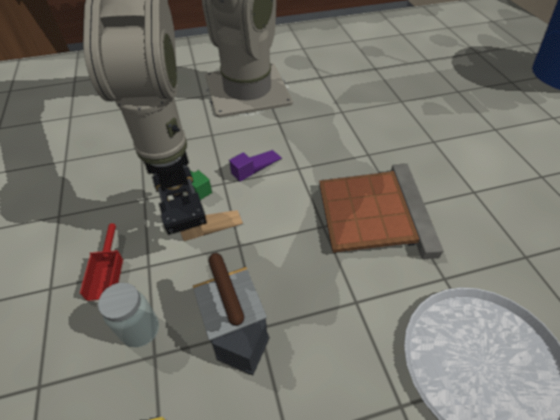

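Gripped at an opening of 38.7 mm, with the origin about 25.4 mm ahead of the TCP. I lift it and carry it to the front of the rest.

```bash
python3 - <<'E'
from h import *
st=[.549,.0602,1.3813]
for d in (.022,):
    p=loc(st,[-.09-d-.0254,0,.045]);print(p,goto(p,1.3813))
E
```

```text
[ 0.52311875 -0.07474043  0.045     ] (array([16.23,  3.34, -3.12]), array([-0.   ,  0.   ,  0.293]))
```

>>> play_rows:
  moves:
    - [[0,0,-1.5],[0,0,0],3.6]
    - [[0,0,-3.1],[0,0,0],3.6]
    - [[4,0.8,-3.1],[0,0,0.07],3.6]
    - [[8,1.6,-3.1],[0,0,0.15],3.6]
    - [[12,2.5,-3.1],[0,0,0.22],3.6]
    - [[16,3.3,-3.1],[0,0,0.293],3.6]
    - [[16.2,3.3,-3.1],[0,0,0.293],3.6]
    - [[16.2,3.3,-3.1],[0,0,0.293],3.6]

```text
time: 5.35
ee_pos: [0.5231, -0.0758, 0.0457]
eef_rot: [0.771, 0.637, 0.0, 0.001]
ft_force: [-0.2, -0.3, -0.1]
width: 0.0362
```

```bash
python3 - <<'E'
from h import *
s=read_state();print(s["ee_pos"],s["width"],s["ft_force"])
st=[.549,.0602,1.3813]
print(goto(loc(st,[-.09-.022-.0254,0,.0138]),1.3813))
w=loc(st,[-.112,0,0]);w=[w[0],w[1],1.3813]
for n in("scene","side"):
    c=camera(n);im=cv2.resize(c["frame"][:,:,::-1].copy(),None,fx=2,fy=2,interpolation=cv2.INTER_CUBIC)
    z=float(s["ee_pos"][2])-.0138
    for P,v,t,zz in((WEDGE,w,0,z),(BOARD,st,.087,.0095)):
        for part in P:
            R,tt=pose(v,t,zz)
            cv2.polylines(im,[cv2.convexHull(((proj(c,part@R.T+tt)+.5)*2).astype(np.float32)).astype(int)],True,(255,255,0),1)
    cv2.imwrite(f"pics/{n}3.png",im[200:600,350:1000] if n=="scene" else im[260:760,300:860])
E
```

```text
[ 0.52309284 -0.07576868  0.04570557] 0.036192049646253326 [-0.16844963 -0.31730468 -0.10394279]
(array([ 0.1 , -0.02,  3.19]), array([0.001, 0.001, 0.001]))
```

View pics/side3.png

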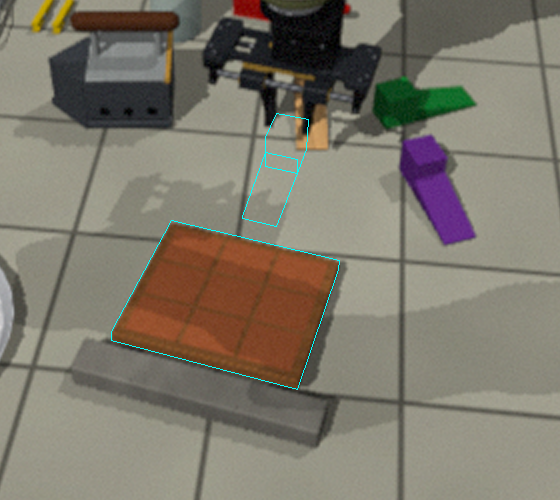

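View pics/scene3.png

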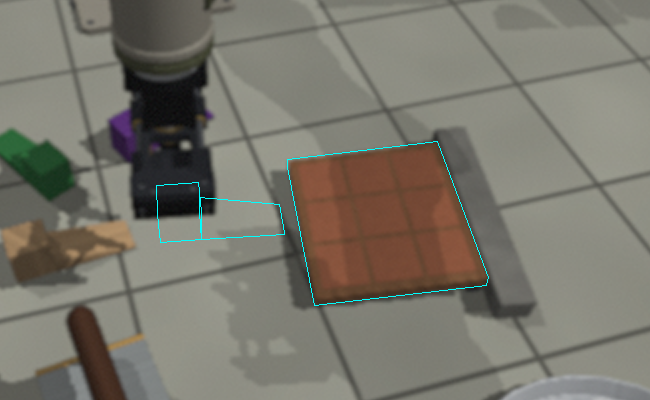

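The overlay shows the wedge still near (190,225) in the scene view. It slipped out, because an opening target of 3.6 cm gave almost no squeeze. I back off, re-measure, and grip with a target of 0.

>>> play_rows:
  moves:
    - [[0,0,-5],[0,0,0],8.7]
    - [[0,0,-10],[0,0,0],8.7]
    - [[0,0,-14],[0,0,0],8.7]
    - [[-2,-8,-14],[0,0,0],8.7]
    - [[-4,-14,-14],[0,0,0],8.7]
    - [[-6,-20,-14],[0,0,0],8.7]
    - [[-6,-26,-14],[0,0,0],8.7]

```text
time: 6.32
ee_pos: [0.2721, -0.088, 0.185]
eef_rot: [0.772, 0.636, 0.001, 0.0]
ft_force: [-1.2, -0.1, 1.3]
width: 0.0863
```

```bash
python3 - <<'E'
from h import *
ob=[];cs={}
for n,pk in(("scene",(203,221)),("side",(305,181))):
    c=cs[n]=camera(n);M=masks_of(c,"wedge");print([(round(m["conf"],2),m["at"],m["region"].sum()) for m in M])
    m=min(M,key=lambda m:np.hypot(*(np.array(m["at"])-pk)));ob.append((c,m["region"]))
for sub in(ob,ob[:1],ob[1:]):
    w=fit(sub,WEDGE,[.503,-.2145,1.675]);print(w[0].round(4),w[1])
w=fit(ob,WEDGE,[.503,-.2145,1.675])[0]
ims=[]
for n,c in cs.items():
    im=cv2.resize(c["frame"][:,:,::-1].copy(),None,fx=2,fy=2,interpolation=cv2.INTER_CUBIC)
    for part in WEDGE:
        R,tt=pose(w);cv2.polylines(im,[cv2.convexHull(((proj(c,part@R.T+tt)+.5)*2).astype(np.float32)).astype(int)],True,(255,255,0),1)
    ims.append(im[330:630,250:650] if n=="scene" else im[260:560,450:850])
cv2.imwrite("pics/f4.png",cv2.hconcat(ims))
print(read_state()["ee_pos"])
for z in(.18,.012):print(goto(loc(w,[-.0255,0,z]),w[2]))
E
```

```text
[(0.75, [192.1, 182.6], np.int64(828)), (0.71, [250.6, 162.3], np.int64(924)), (0.59, [202.0, 221.0], np.int64(1309))]
[(0.91, [304.6, 181.9], np.int64(832)), (0.9, [354.2, 179.4], np.int64(779)), (0.8, [369.4, 226.0], np.int64(1093))]
[ 0.5026 -0.2138  1.6858] 0.9297856760138585
[ 0.5022 -0.2149  1.6674] 0.9495755907318192
[ 0.5027 -0.2124  1.6962] 0.924848215607878
[ 0.2740248  -0.08793029  0.18568606]
(array([-10.45,  25.6 ,   0.67]), array([ 0.003,  0.002, -0.306]))
(array([-10.42,  25.54,  17.47]), array([ 0.003,  0.002, -0.306]))
```

View pics/f4.png

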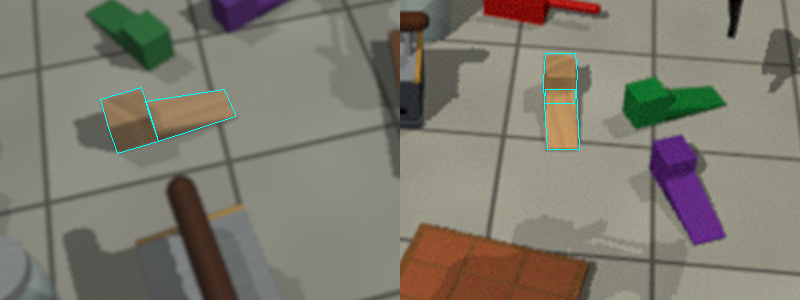

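The wedge has not moved. I return above it.

>>> play_rows:
  moves:
    - [[-10.4,25.6,0.5],[0,0,-0.298],8.7]
    - [[-10.4,25.6,0.5],[0,0,-0.298],8.7]
    - [[-10.4,25.6,0.5],[0,0,-0.298],8.7]
    - [[-10.4,25.6,0.5],[0,0,-0.298],8.7]
    - [[-10.4,25.6,0.5],[0,0,-0.298],8.7]
    - [[-10.4,25.6,0.5],[0,0,-0.298],8.7]
    - [[-10.4,25.6,0.5],[0,0,-0.298],8.7]
    - [[-10.4,25.6,0.5],[0,0,-0.298],8.7]

```text
time: 7.52
ee_pos: [0.5057, -0.2369, 0.1799]
eef_rot: [0.667, 0.745, -0.0, 0.0]
ft_force: [0.9, 0.7, -0.0]
width: 0.0873
```

```bash
python3 - <<'E'
from h import *
w=[.5027,-.2142,1.678]
print(read_state()["ee_pos"],goto(loc(w,[-.0255,0,.012]),w[2]))
E
```

```text
[ 0.50571944 -0.23694651  0.1799318 ] (array([-0.25, -0.06, 16.79]), array([0.   , 0.   , 0.002]))
```

>>> play_rows:
  moves:
    - [[-0.2,0,6],[0,0,0],8.7]
    - [[-0.2,0,11],[0,0,0],8.7]
    - [[-0.2,0,14.5],[0,0,0],8.7]
    - [[-0.2,0,16.7],[0,0,0],8.7]
    - [[-0.2,0,16.7],[0,0,0],8.7]
    - [[-0.2,0,16.7],[0,0,0],8.7]

```text
time: 8.28
ee_pos: [0.5069, -0.2395, 0.0143]
eef_rot: [0.668, 0.745, 0.0, 0.001]
ft_force: [-0.4, -0.4, 0.9]
width: 0.0868
```

>>> play_rows:
  moves:
    - [[0,0,0],[0,0,0],0]
    - [[0,0,0],[0,0,0],0]
    - [[0,0,0],[0,0,0],0]
    - [[0,0,0],[0,0,0],0]
    - [[0,0,0],[0,0,0],0]
    - [[0,0,0],[0,0,0],0]
    - [[0,0,0],[0,0,0],0]
    - [[0,0,0],[0,0,0],0]
  grip_force: 45

```text
time: 9.28
ee_pos: [0.5062, -0.2393, 0.0129]
eef_rot: [0.668, 0.745, -0.0, 0.0]
ft_force: [-0.3, -0.4, 0.4]
width: 0.015
```

```bash
python3 - <<'E'
from h import *
s=read_state();print(s["ee_pos"],s["width"],s["ft_force"])
c=camera("wrist");cv2.imwrite("pics/w5.png",c["frame"][:,:,::-1])
E
```

```text
[ 0.50623146 -0.23930781  0.01286303] 0.014952227209265603 [-0.32287884 -0.43747669  0.40482623]
```

View pics/w5.png

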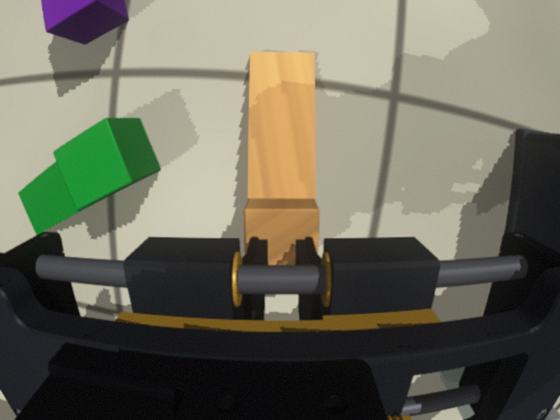

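```bash
python3 - <<'E'
from h import *
s=read_state()
ims=[]
for n in("scene","side"):
    c=camera(n);p=proj(c,np.array([s["ee_pos"]]))[0];print(n,p)
    im=cv2.resize(c["frame"][:,:,::-1].copy(),None,fx=4,fy=4,interpolation=cv2.INTER_CUBIC)
    cv2.circle(im,tuple(((p+.5)*4).astype(int)),6,(255,255,0),2)
    for part in WEDGE:
        R,tt=pose([.5027,-.2142,1.678]);cv2.polylines(im,[cv2.convexHull(((proj(c,part@R.T+tt)+.5)*4).astype(np.float32)).astype(int)],True,(255,255,0),1)
    x,y=((p+.5)*4).astype(int); ims.append(im[y-250:y+250,x-200:x+200])
cv2.imwrite("pics/f6.png",cv2.hconcat(ims))
c=camera("wrist");T=c["camera_from_world"]
for P in([*s["ee_pos"]],list(loc([.5027,-.2142,1.678],[-.0255,0,.048])),list(loc([.5027,-.2142,1.678],[-.045,0,.0]))):
    q=T[:3,:3]@np.array(P)+T[:3,3];th=np.arctan2(np.hypot(*q[:2]),q[2]);print(c["intrinsics"][:2,2]+q[:2]/np.hypot(*q[:2])*th*c["intrinsics"][0,0])
E
```

```text
scene [188.87908139 228.5766549 ]
side [303.98834141 171.3304854 ]
[281.33281305 233.82976077]
[279.82903257 255.68628605]
[280.11208306 254.16381183]
```

View pics/f6.png

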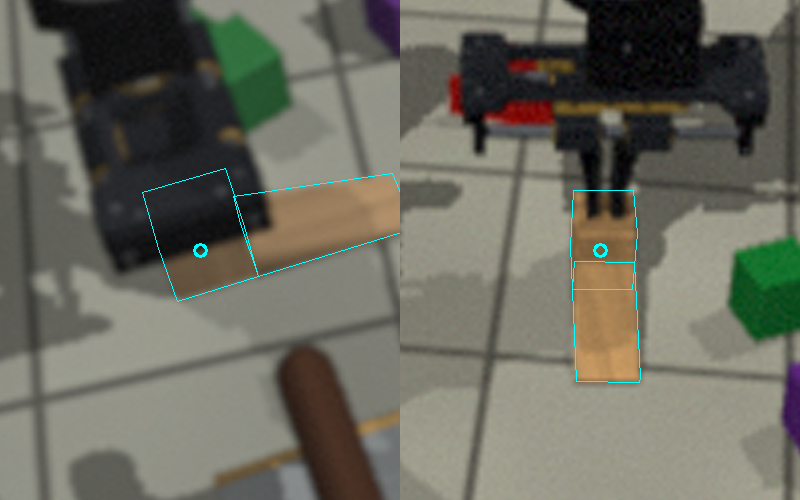

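>>> play_rows:
  moves:
    - [[0,0,0],[0,0,0],8.7]
    - [[0,0,0],[0,0,0],8.7]
    - [[0,0,0],[0,0,0],8.7]
    - [[0,0,0],[0,0,0],8.7]
    - [[0,0,0],[0,0,0],8.7]
    - [[0,0,0],[0,0,0],8.7]
    - [[0,0,0],[0,0,0],8.7]

```text
time: 10.35
ee_pos: [0.5062, -0.2393, 0.0129]
eef_rot: [0.668, 0.745, -0.0, 0.0]
ft_force: [0.3, -0.5, 1.1]
width: 0.0647
```

```bash
python3 - <<'E'
from h import *
s=read_state();print(s["ee_pos"],s["width"])
c=camera("side")
im=cv2.resize(c["frame"][:,:,::-1].copy(),None,fx=5,fy=5,interpolation=cv2.INTER_CUBIC)
R=Ro.from_quat(s["eef_rot"]).as_matrix()
for dy in(-.0435,0,.0435):
  for dz in(0,-.019,-.04,-.07):
    p=proj(c,(s["ee_pos"]+R@[0,dy,dz])[None])[0]
    cv2.circle(im,tuple(((p+.5)*5).astype(int)),4,(255,255,0),-1); print(dy,dz,p.round(1))
cv2.imwrite("pics/f7.png",im[500:1050,1150:1900])
E
```

```text
[ 0.50620599 -0.2393095   0.01286127] 0.0647120781516695
-0.0435 0 [320.2 171.4]
-0.0435 -0.019 [320.7 165.9]
-0.0435 -0.04 [321.3 159.6]
-0.0435 -0.07 [322.1 150.5]
0 0 [304.  171.3]
0 -0.019 [304.3 165.8]
0 -0.04 [304.7 159.5]
0 -0.07 [305.3 150.4]
0.0435 0 [287.7 171.2]
0.0435 -0.019 [287.9 165.7]
0.0435 -0.04 [288.2 159.4]
0.0435 -0.07 [288.5 150.3]
```

View pics/f7.png

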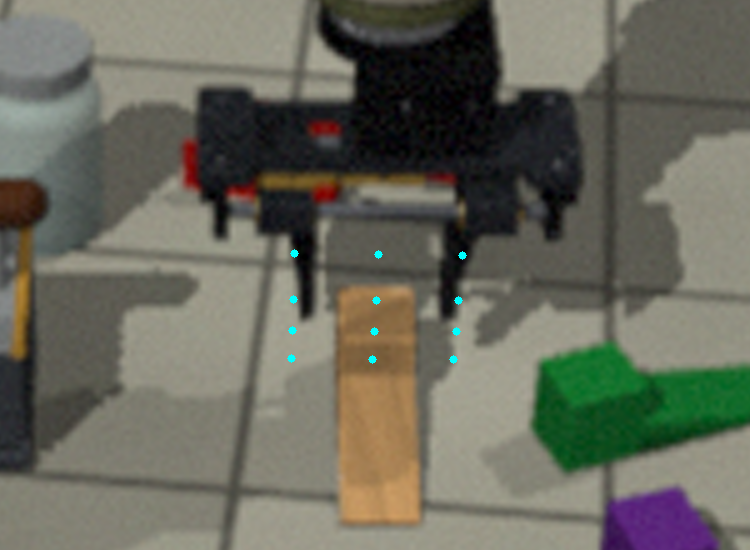

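The fingertips show at row 163 in the side view, but the reported TCP projects to row 171. They also hide the top of the heel, so they closed above it. I check from the other camera how large the offset really is.

```bash
python3 - <<'E'
from h import *
s=read_state();R=Ro.from_quat(s["eef_rot"]).as_matrix()
c=camera("scene")
im=cv2.resize(c["frame"][:,:,::-1].copy(),None,fx=5,fy=5,interpolation=cv2.INTER_CUBIC)
for dy in(-.033,0,.033):
  for dz in(0,-.019,-.04,-.07):
    p=proj(c,(s["ee_pos"]+R@[0,dy,dz])[None])[0]
    cv2.circle(im,tuple(((p+.5)*5).astype(int)),4,(255,255,0),-1)
cv2.imwrite("pics/f8.png",im[750:1300,620:1370])
c=camera("wrist");T=c["camera_from_world"];print("cam pos",-T[:3,:3].T@T[:3,3],"tcp",s["ee_pos"])
im=cv2.resize(c["frame"][:,:,::-1].copy(),None,fx=1.4,fy=1.4)
for dy in(-.033,0,.033):
  for dz in(0,-.019,-.04):
    q=T[:3,:3]@(s["ee_pos"]+R@[0,dy,dz])+T[:3,3];th=np.arctan2(np.hypot(*q[:2]),q[2]);p=c["intrinsics"][:2,2]+q[:2]/np.hypot(*q[:2])*th*c["intrinsics"][0,0]
    cv2.circle(im,tuple(((p+.5)*1.4).astype(int)),4,(255,255,0),-1)
cv2.imwrite("pics/f8w.png",im)
E
```

```text
cam pos [ 0.49861575 -0.16992869  0.21049475] tcp [ 0.50623006 -0.23930406  0.01287531]
```

View pics/f8.png

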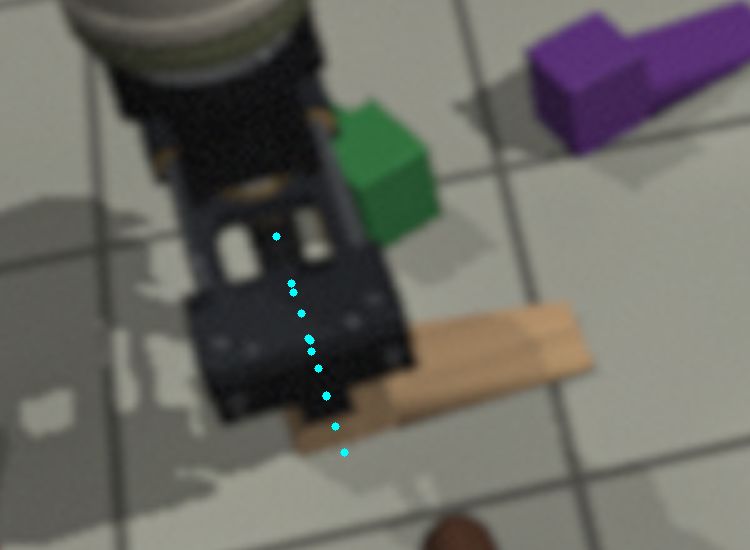

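View pics/f8w.png

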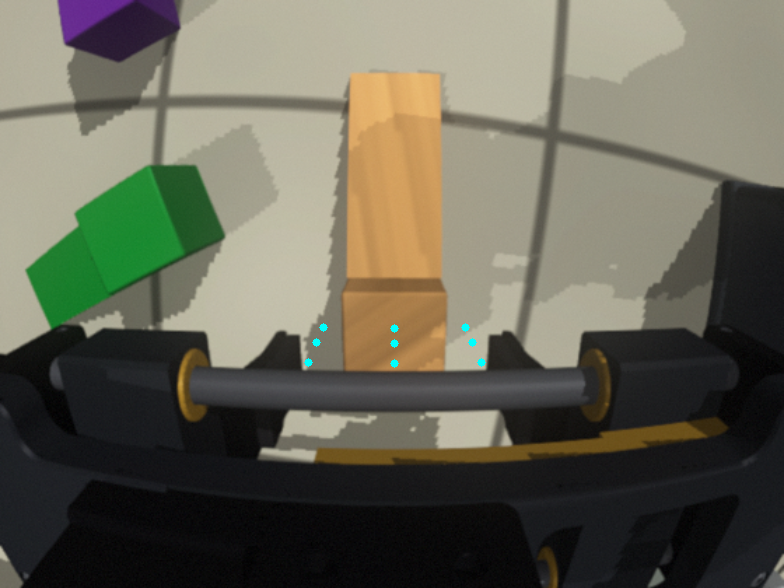

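The tips sit about 30 mm higher than the reported TCP says. I find the true height by touch, lowering the open fingers around the heel in small steps and watching the force.

>>> play_rows:
  moves:
    - [[0,0,0],[0,0,0],8.7]
    - [[0,0,0],[0,0,0],8.7]
    - [[0,0,0.5],[0,0,0],8.7]
    - [[0,0,1.0],[0,0,0],8.7]
    - [[0,0,1.5],[0,0,0],8.7]
    - [[0,0,1.5],[0,0,0],8.7]
    - [[0,0,1.5],[0,0,0],8.7]

```text
time: 11.38
ee_pos: [0.5062, -0.2393, -0.0021]
eef_rot: [0.668, 0.745, -0.0, 0.0]
ft_force: [0.3, -0.8, -0.3]
width: 0.0867
```

```bash
python3 - <<'E'
from h import *
c=camera("side");s=read_state();print(s["ee_pos"],s["width"],s["ft_force"])
im=cv2.resize(c["frame"][:,:,::-1].copy(),None,fx=5,fy=5,interpolation=cv2.INTER_CUBIC)
cv2.imwrite("pics/f9.png",im[500:1050,1150:1900])
E
```

```text
[ 0.5063457  -0.23936923 -0.00201099] 0.0870422221222502 [-0.12124789  0.00508669  0.42976365]
```

View pics/f9.png

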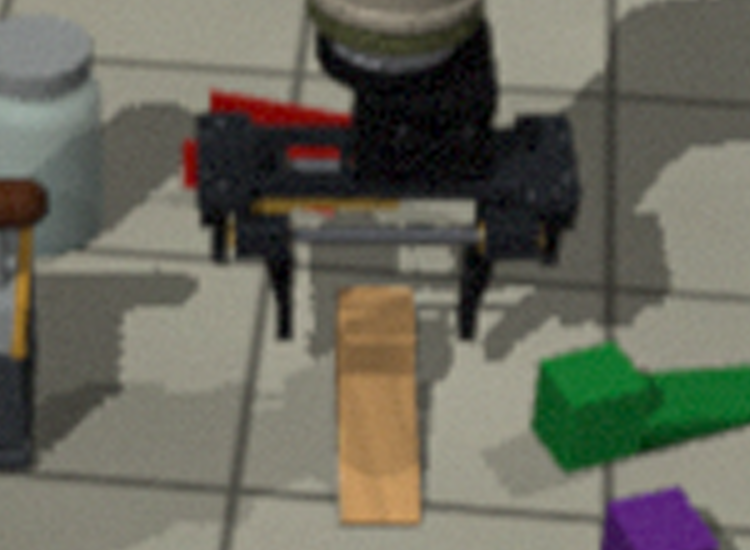

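At a reported z of -2 mm nothing is touching, so the reading is offset. I continue down.

>>> play_rows:
  moves:
    - [[0,0,0.4],[0,0,0],8.7]
    - [[0,0,0.8],[0,0,0],8.7]
    - [[0,0,1.2],[0,0,0],8.7]
    - [[0,0,1.2],[0,0,0],8.7]

```text
time: 11.92
ee_pos: [0.5059, -0.2391, -0.0146]
eef_rot: [0.668, 0.745, -0.0, -0.0]
ft_force: [0.8, 0.0, 0.4]
width: 0.0868
```

>>> play_rows:
  moves:
    - [[0,0,0.3],[0,0,0],8.7]
    - [[0,0,0.5],[0,0,0],8.7]
    - [[0,0,0.5],[0,0,0],8.7]

```text
time: 12.3
ee_pos: [0.5061, -0.2393, -0.0193]
eef_rot: [0.668, 0.745, -0.0, -0.0]
ft_force: [-0.0, -0.5, -0.2]
width: 0.0868
```

>>> play_rows:
  moves:
    - [[0,0,0.2],[0,0,0],8.7]
    - [[0,0,0.4],[0,0,0],8.7]
    - [[0,0,0.4],[0,0,0],8.7]

```text
time: 12.68
ee_pos: [0.5061, -0.2393, -0.0234]
eef_rot: [0.668, 0.745, -0.0, -0.0]
ft_force: [-0.1, -0.7, -0.4]
width: 0.0869
```

```bash
python3 - <<'E'
from h import *
c=camera("side");s=read_state();print(s["ee_pos"],s["width"],s["ft_force"])
im=cv2.resize(c["frame"][:,:,::-1].copy(),None,fx=5,fy=5,interpolation=cv2.INTER_CUBIC)
cv2.imwrite("pics/f10.png",im[500:1050,1150:1900])
E
```

```text
[ 0.50615952 -0.23925709 -0.02321481] 0.08719818880348715 [ 0.72630701 -1.00691702  0.63056026]
```

View pics/f10.png

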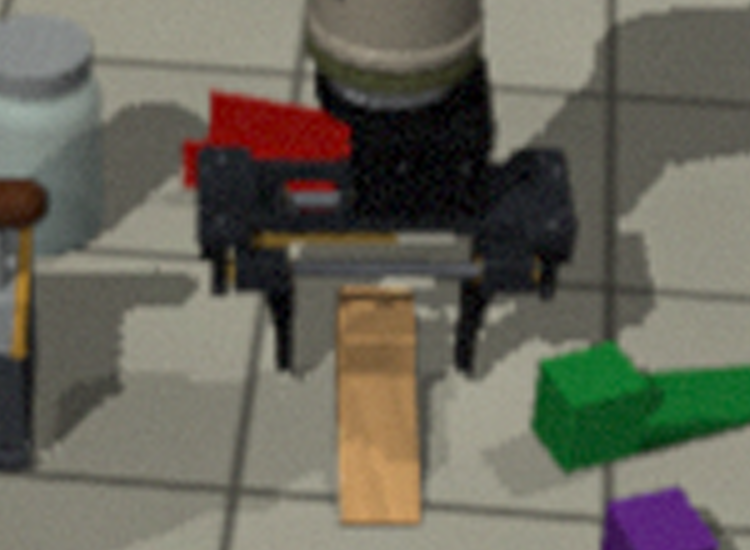

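```bash
python3 - <<'E'
from h import *
s=read_state();R=Ro.from_quat(s["eef_rot"]).as_matrix()
c=camera("wrist");T=c["camera_from_world"];K=c["intrinsics"]
def pw(P):
    q=P@T[:3,:3].T+T[:3,3];r=np.hypot(q[:,0],q[:,1]);th=np.arctan2(r,q[:,2]);return K[:2,2]+q[:,:2]/r[:,None]*th[:,None]*K[0,0]
im=cv2.resize(c["frame"][:,:,::-1].copy(),None,fx=1.4,fy=1.4)
for part in WEDGE:
    Rw,t=pose([.5027,-.2142,1.678])
    cv2.polylines(im,[cv2.convexHull(((pw(part@Rw.T+t)+.5)*1.4).astype(np.float32)).astype(int)],True,(255,255,0),1)
for dx,dz,col in((0,0,(0,0,255)),(0,-.035,(0,255,0)),(.008,-.035,(255,0,255))):
  for dy in(-.0435,.0435):
    p=pw((s["ee_pos"]+R@[dx,dy,dz])[None])[0];cv2.circle(im,tuple(((p+.5)*1.4).astype(int)),4,col,-1)
cv2.imwrite("pics/f11.png",im)
print("cam in tool",R.T@(-T[:3,:3].T@T[:3,3]-s["ee_pos"]))
E
```

```text
cam in tool [ 6.97581137e-02 -8.48666235e-06 -1.97626997e-01]
```

View pics/f11.png

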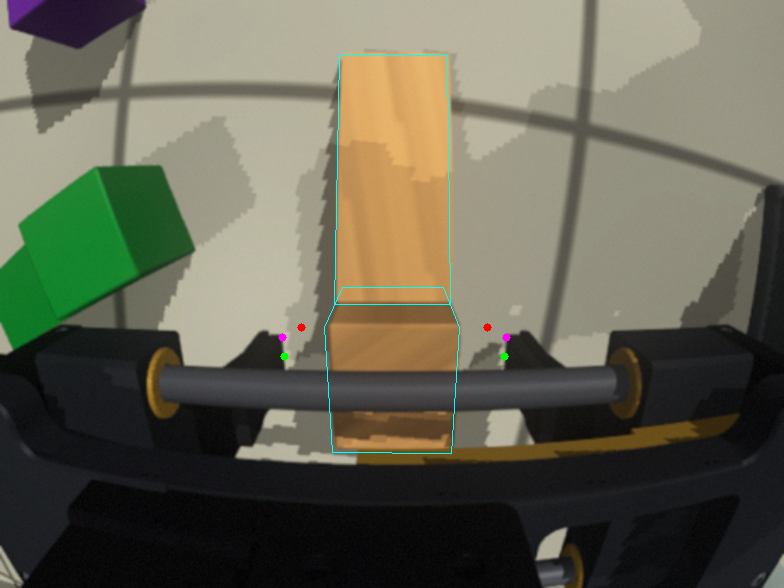

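The wrist overlay of the wedge matches, so its pose is right and the true fingertips lie 35 mm behind the reported TCP. The tips are now about 12 mm above the ledge around the heel, which is what I want, so I grip.

>>> play_rows:
  moves:
    - [[0,0,0],[0,0,0],0]
    - [[0,0,0],[0,0,0],0]
    - [[0,0,0],[0,0,0],0]
    - [[0,0,0],[0,0,0],0]
    - [[0,0,0],[0,0,0],0]
    - [[0,0,0],[0,0,0],0]
    - [[0,0,0],[0,0,0],0]
  grip_force: 45

```text
time: 13.65
ee_pos: [0.5062, -0.2393, -0.0231]
eef_rot: [0.668, 0.745, -0.0, 0.0]
ft_force: [0.5, 0.0, -0.1]
width: 0.0398
```

```bash
python3 - <<'E'
from h import *
s=read_state();print(s["ee_pos"],s["width"],s["ft_force"])
p=np.array([.5027,-.2142])-s["ee_pos"][:2];a=1.676
print("origin ahead",p@[np.cos(a),np.sin(a)],p@[-np.sin(a),np.cos(a)])
st=[.549,.0602,1.3813]
print(goto(loc(st,[-.09-.025-.0255,0,s["ee_pos"][2]+.02]),1.3813))
E
```

```text
[ 0.50621596 -0.2393155  -0.02314818] 0.0397884312772815 [ 0.51373077  0.04608021 -0.13839833]
origin ahead 0.025345855270584996 0.0008591451750837321
(array([15.88,  3.38, -2.  ]), array([0.   , 0.   , 0.298]))
```

The opening is now 39.8 mm, so this is a real grip. I lift 2 cm and carry the wedge over.

>>> play_rows:
  moves:
    - [[0,0,-1],[0,0,0],0]
    - [[0,0,-2],[0,0,0],0]
    - [[4,0.8,-2],[0,0,0.07],0]
    - [[8,1.7,-2],[0,0,0.15],0]
    - [[12,2.5,-2],[0,0,0.22],0]
    - [[15.9,3.4,-2],[0,0,0.298],0]
    - [[15.9,3.4,-2],[0,0,0.298],0]
    - [[15.9,3.4,-2],[0,0,0.298],0]

```text
time: 14.65
ee_pos: [0.5229, -0.0782, -0.0026]
eef_rot: [0.77, 0.637, -0.0, 0.0]
ft_force: [0.1, -0.7, -0.4]
width: 0.0397
```

```bash
cat >> h.py <<'E'
def pw(c,P):
    T=c["camera_from_world"];K=c["intrinsics"]
    q=P@T[:3,:3].T+T[:3,3];r=np.hypot(q[:,0],q[:,1]);th=np.arctan2(r,q[:,2]);return K[:2,2]+q[:,:2]/r[:,None]*th[:,None]*K[0,0]
def show(items,tag,crop=True):
    for n in("scene","side","wrist"):
        c=camera(n);k=1.4 if n=="wrist" else 2.5
        im=cv2.resize(c["frame"][:,:,::-1].copy(),None,fx=k,fy=k,interpolation=cv2.INTER_CUBIC)
        f=pw if n=="wrist" else proj
        for P,v,t,z in items:
            R,tt=pose(v,t,z)
            for part in P: cv2.polylines(im,[cv2.convexHull(((f(c,part@R.T+tt)+.5)*k).astype(np.float32)).astype(int)],True,(255,255,0),1)
        if n!="wrist":
            p=((proj(c,np.array([[.545,.04,.02]]))[0])*k).astype(int);im=im[max(0,p[1]-260):p[1]+260,max(0,p[0]-360):p[0]+360]
        cv2.imwrite(f"pics/{tag}_{n}.png",im)
def held(s,ahead=.0254):
    R=Ro.from_quat(s["eef_rot"]).as_matrix();yaw=np.arctan2(R[1,0],R[0,0])
    return [*(s["ee_pos"][:2]+ahead*R[:2,0]),yaw],s["ee_pos"][2]+.0231
E
python3 - <<'E'
from h import *
s=read_state();st=[.549,.0602,1.3813]
w,z=held(s);print(w,z,s["width"],s["ft_force"])
show([(WEDGE,w,0,z),(BOARD,st,.087,.0095)],"g")
R,t=pose(st);print("origin in stand",R.T@(np.array([w[0],w[1],0])-t),w[2]-st[2])
E
```

```text
[np.float64(0.5276754418671835), np.float64(-0.05327269161200421), np.float64(1.3823418579754043)] 0.020466264385934987 0.039744480206896964 [ 0.08117736 -0.65362271 -0.37512206]
origin in stand [-0.11545823 -0.00043137  0.        ] 0.0010418579754043478
```

View pics/g_side.png

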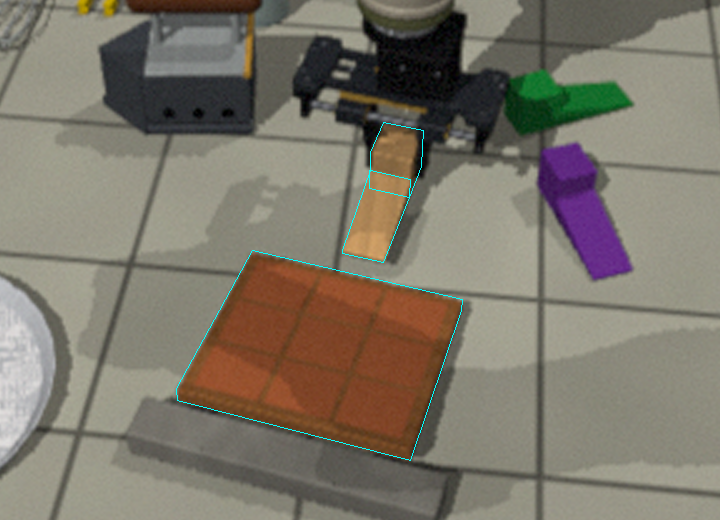

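View pics/g_wrist.png

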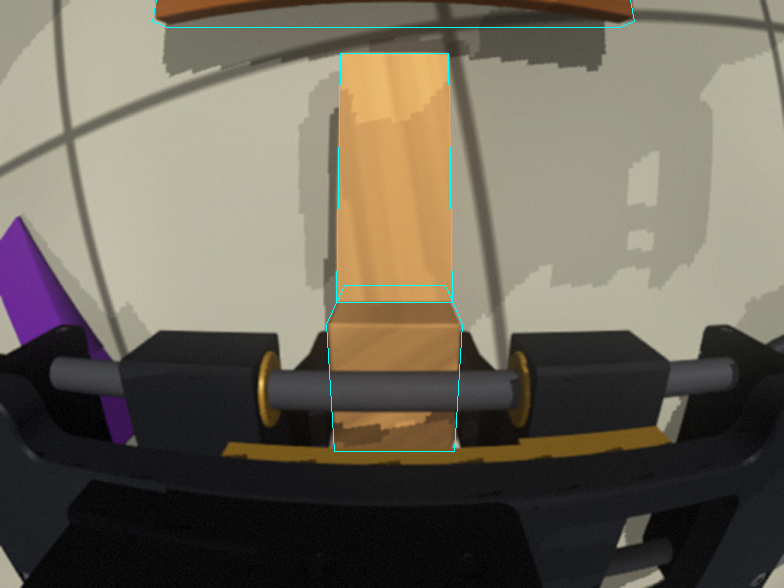

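View pics/g_scene.png

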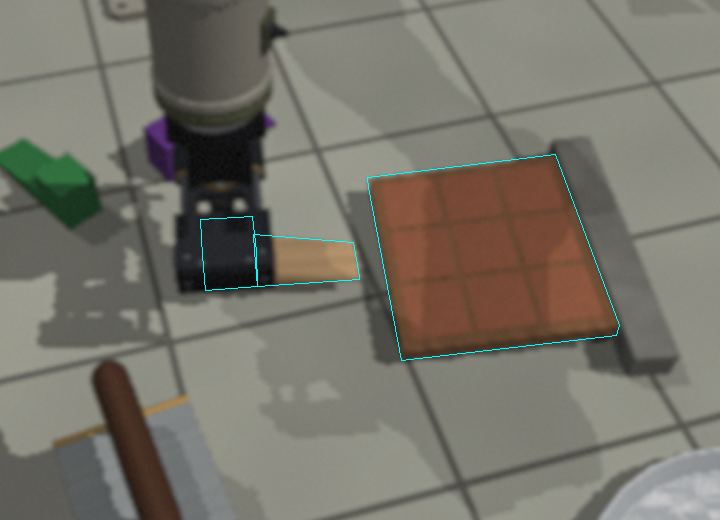

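The overlays agree in all three views: the wedge is centred and square, with its tip about 25 mm from the edge. I lower it to the ledge.

>>> play_rows:
  moves:
    - [[0,0,1],[0,0,0],0]
    - [[0,0,1.7],[0,0,0],0]
    - [[0,0,2.0],[0,0,0],0]
    - [[0,0,2.05],[0,0,0],0]
    - [[0,0,2.05],[0,0,0],0]

```text
time: 15.42
ee_pos: [0.5227, -0.0777, -0.0232]
eef_rot: [0.771, 0.637, -0.0, 0.0]
ft_force: [-3.2, -1.1, 9.2]
width: 0.0394
```

>>> play_rows:
  moves:
    - [[0,0,-0.03],[0,0,0],0]
    - [[0,0,-0.03],[0,0,0],0]

```text
time: 15.68
ee_pos: [0.5228, -0.0777, -0.0232]
eef_rot: [0.771, 0.637, -0.0, 0.0]
ft_force: [-2.7, -0.8, 6.7]
width: 0.0395
```

>>> play_rows:
  moves:
    - [[0.5,0,-0.05],[0,0,0],0]
    - [[1.0,0,-0.05],[0,0,0],0]
    - [[1.5,0,-0.05],[0,0,0],0]
    - [[2.0,0,-0.05],[0,0,0],0]
    - [[2.0,0,-0.05],[0,0,0],0]

```text
time: 16.3
ee_pos: [0.5266, -0.0573, -0.0229]
eef_rot: [0.77, 0.638, 0.0, -0.0]
ft_force: [0.1, 0.2, -0.1]
width: 0.0397
```

>>> play_rows:
  moves:
    - [[0.4,0,0],[0,0,0],0]
    - [[0.8,0,0],[0,0,0],0]
    - [[1.2,0,0],[0,0,0],0]
    - [[1.6,0,0],[0,0,0],0]
    - [[2.0,0,0],[0,0,0],0]
    - [[2.0,0,0],[0,0,0],0]

```text
time: 17.05
ee_pos: [0.5303, -0.0378, -0.0228]
eef_rot: [0.77, 0.637, 0.0, 0.0]
ft_force: [-0.2, -0.4, -0.7]
width: 0.0396
```

```bash
python3 - <<'E'
from h import *
s=read_state();st=[.549,.0602,1.3813]
w,z=held(s);print(w,z,s["width"],s["ft_force"])
R,t=pose(st);print("origin in stand",R.T@(np.array([w[0],w[1],0])-t),w[2]-st[2]); print("force in stand axes",R.T@s["ft_force"])
show([(WEDGE,w,0,z),(BOARD,st,.087,.0095)],"i")
E
```

```text
[np.float64(0.535073085732788), np.float64(-0.012873751364085653), np.float64(1.3824341920582226)] 0.00028205037006151165 0.03955389551567505 [-0.22415206 -0.44533963 -0.70591371]
origin in stand [-7.43890081e-02 -8.68714043e-05  0.00000000e+00] 0.0011341920582226273
force in stand axes [-0.47958994  0.13625349 -0.70591371]
```

View pics/i_wrist.png

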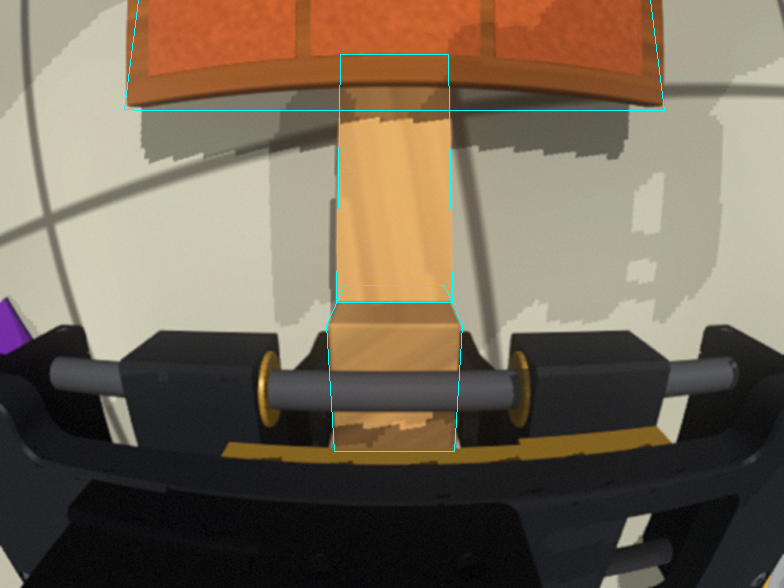

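View pics/i_side.png

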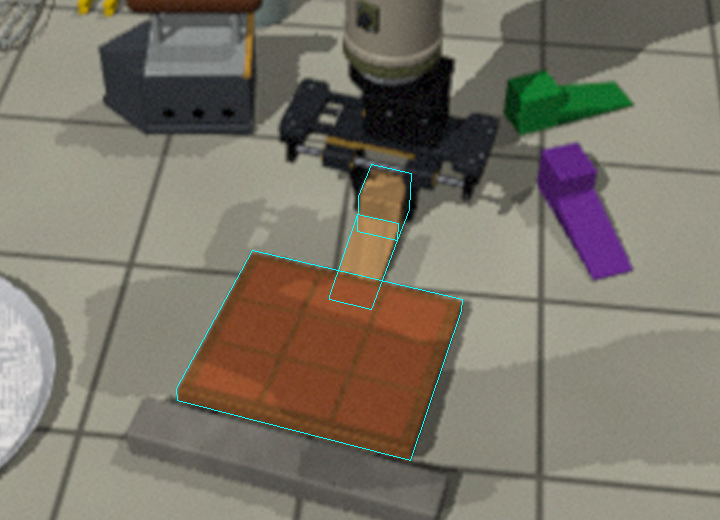

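The wedge is tucked about 15 mm under the edge, centred. I keep going at a steady pace.

>>> play_rows:
  moves:
    - [[0.3,0,0],[0,0,0],0]
    - [[0.6,0,0],[0,0,0],0]
    - [[0.9,0,0],[0,0,0],0]
    - [[1.2,0,0],[0,0,0],0]
    - [[1.5,0,0],[0,0,0],0]
    - [[1.8,0,0],[0,0,0],0]

```text
time: 17.95
ee_pos: [0.5335, -0.0211, -0.0229]
eef_rot: [0.771, 0.637, -0.0, 0.0]
ft_force: [-0.5, -4.4, -1.2]
width: 0.0397
```

>>> play_rows:
  moves:
    - [[0.25,0,0],[0,0,0],0]
    - [[0.5,0,0],[0,0,0],0]
    - [[0.75,0,0],[0,0,0],0]
    - [[1.0,0,0],[0,0,0],0]
    - [[1.25,0,0],[0,0,0],0]
    - [[1.5,0,0],[0,0,0],0]

```text
time: 18.7
ee_pos: [0.5364, -0.0056, -0.0229]
eef_rot: [0.771, 0.637, -0.0, -0.0]
ft_force: [-0.7, -2.9, -1.9]
width: 0.0394
```

>>> play_rows:
  moves:
    - [[0.25,0,0],[0,0,0],0]
    - [[0.5,0,0],[0,0,0],0]
    - [[0.75,0,0],[0,0,0],0]
    - [[1.0,0,0],[0,0,0],0]
    - [[1.25,0,0],[0,0,0],0]
    - [[1.5,0,0],[0,0,0],0]

```text
time: 19.45
ee_pos: [0.5393, 0.0091, -0.0229]
eef_rot: [0.771, 0.637, -0.0, 0.0]
ft_force: [-0.6, -4.1, -3.4]
width: 0.0392
```

```bash
python3 - <<'E'
from h import *
s=read_state();st=[.549,.0602,1.3813]
w,z=held(s);print(w,z,s["width"])
R,t=pose(st);print("origin in stand",R.T@(np.array([w[0],w[1],0])-t),w[2]-st[2]); print("force in stand axes",R.T@s["ft_force"])
show([(WEDGE,w,0,z)],"j")
E
```

```text
[np.float64(0.5440415536134043), np.float64(0.034020575164390464), np.float64(1.381814523764732)] 0.00022784600995358686 0.039234319393350946
origin in stand [-2.66447872e-02 -6.15816374e-05  0.00000000e+00] 0.0005145237647319334
force in stand axes [-4.1297022  -0.20734089 -3.43113311]
```

View pics/j_wrist.png

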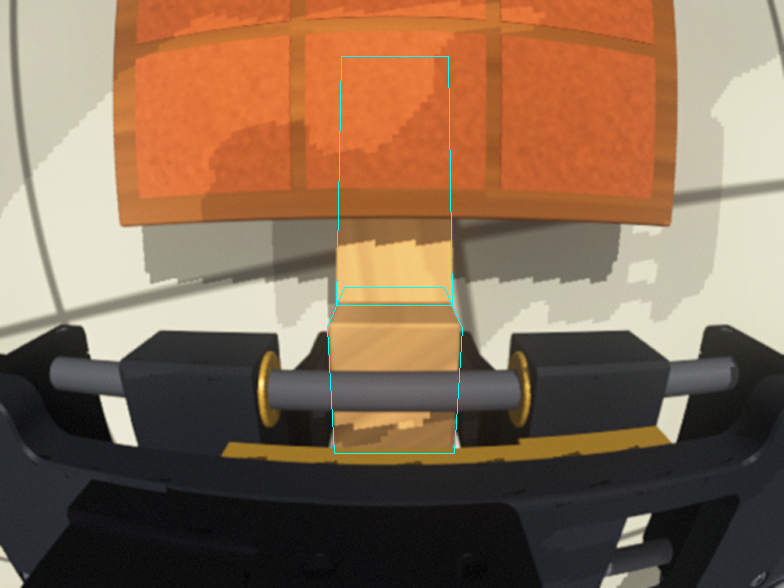

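View pics/j_side.png

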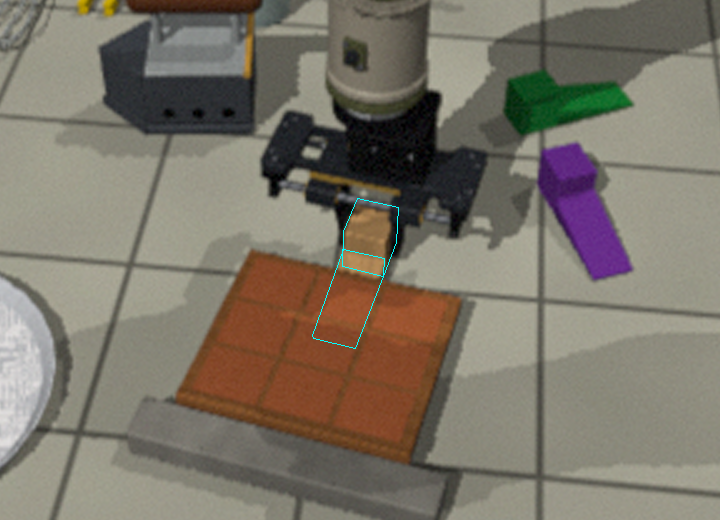

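Push force is about 4 N, square and centred. I continue, watching for the shoulder.

>>> play_rows:
  moves:
    - [[0.2,0,0.02],[0,0,0],0]
    - [[0.4,0,0.03],[0,0,0],0]
    - [[0.6,0,0.03],[0,0,0],0]
    - [[0.8,0,0.03],[0,0,0],0]
    - [[1.0,0,0.03],[0,0,0],0]
    - [[1.2,0,0.03],[0,0,0],0]

```text
time: 20.35
ee_pos: [0.5416, 0.0207, -0.0231]
eef_rot: [0.771, 0.637, -0.0, 0.0]
ft_force: [-0.8, -3.5, -0.8]
width: 0.0398
```

>>> play_rows:
  moves:
    - [[0.15,0,0],[0,0,0],0]
    - [[0.3,0,0],[0,0,0],0]
    - [[0.45,0,0],[0,0,0],0]
    - [[0.6,0,0],[0,0,0],0]
    - [[0.75,0,0],[0,0,0],0]

```text
time: 20.98
ee_pos: [0.543, 0.0281, -0.0231]
eef_rot: [0.771, 0.637, -0.0, 0.0]
ft_force: [-0.3, -4.1, -1.0]
width: 0.0395
```

```bash
python3 - <<'E'
from h import *
s=read_state();st=[.549,.0602,1.3813]
w,z=held(s);print(w,z,s["width"])
R,t=pose(st);print("origin in stand",R.T@(np.array([w[0],w[1],0])-t),w[2]-st[2]); print("force in stand axes",R.T@s["ft_force"])
show([(WEDGE,w,0,z)],"k")
E
```

```text
[np.float64(0.5477330190738913), np.float64(0.05307143063635406), np.float64(1.3817927787588822)] -3.633501777997386e-05 0.039468154196840605
origin in stand [-7.23961644e-03 -9.84667094e-05  0.00000000e+00] 0.0004927787588822063
force in stand axes [-4.10179136 -0.49743805 -0.98818199]
```

View pics/k_wrist.png

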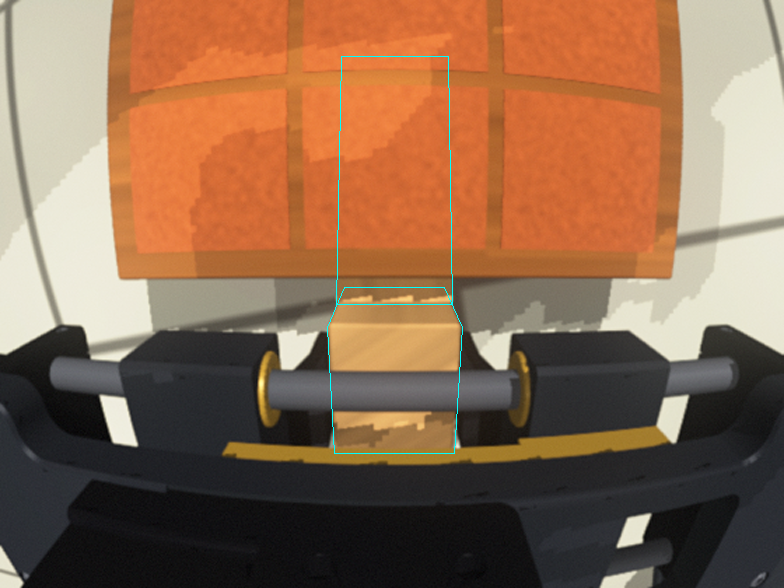

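About 10 mm is left; slower now.

>>> play_rows:
  moves:
    - [[0.1,0,0],[0,0,0],0]
    - [[0.2,0,0],[0,0,0],0]
    - [[0.3,0,0],[0,0,0],0]
    - [[0.4,0,0],[0,0,0],0]
    - [[0.5,0,0],[0,0,0],0]

```text
time: 21.75
ee_pos: [0.5439, 0.033, -0.0231]
eef_rot: [0.771, 0.637, -0.0, 0.0]
ft_force: [-0.3, -5.3, -0.9]
width: 0.0396
```

>>> play_rows:
  moves:
    - [[0.1,0,0],[0,0,0],0]
    - [[0.2,0,0],[0,0,0],0]
    - [[0.3,0,0],[0,0,0],0]
    - [[0.4,0,0],[0,0,0],0]

```text
time: 22.25
ee_pos: [0.5447, 0.0369, -0.0231]
eef_rot: [0.771, 0.637, -0.0, 0.0]
ft_force: [-1.2, -3.8, -0.4]
width: 0.0399
```

```bash
python3 - <<'E'
from h import *
s=read_state();st=[.549,.0602,1.3813]
w,z=held(s);print(w,z,s["width"])
R,t=pose(st);print("origin in stand",R.T@(np.array([w[0],w[1],0])-t),w[2]-st[2]); print("force in stand axes",R.T@s["ft_force"])
show([(WEDGE,w,0,z)],"l")
E
```

```text
[np.float64(0.5494225085459082), np.float64(0.06184462998467694), np.float64(1.3817812394704463)] -2.942182059040635e-05 0.039865757386292874
origin in stand [ 0.00169478 -0.00010516  0.        ] 0.0004812394704463152
force in stand axes [-3.95748532  0.45923824 -0.43545959]
```

View pics/l_wrist.png

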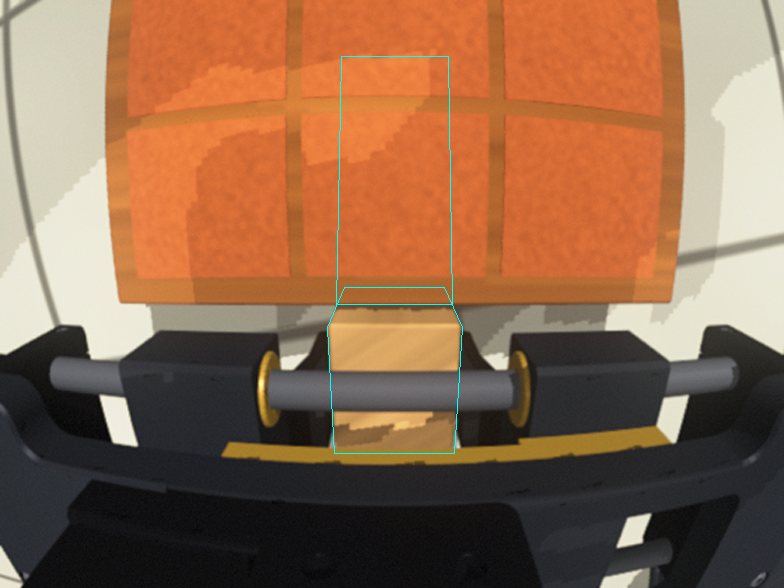

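>>> play_rows:
  moves:
    - [[0.1,0,0],[0,0,0],0]
    - [[0.2,0,0],[0,0,0],0]
    - [[0.3,0,0],[0,0,0],0]

```text
time: 22.78
ee_pos: [0.5451, 0.0394, -0.0231]
eef_rot: [0.771, 0.637, -0.0, 0.0]
ft_force: [-1.8, -7.9, 2.0]
width: 0.0397
```

>>> play_rows:
  moves:
    - [[0.1,0,0],[0,0,0],0]
    - [[0.2,0,0],[0,0,0],0]

```text
time: 23.02
ee_pos: [0.5451, 0.0393, -0.0231]
eef_rot: [0.771, 0.637, -0.001, 0.001]
ft_force: [-5.4, -14.6, 5.8]
width: 0.0399
```

>>> play_rows:
  moves:
    - [[0.1,0,0],[0,0,0],0]
    - [[0.2,0,0],[0,0,0],0]

```text
time: 23.28
ee_pos: [0.5451, 0.0393, -0.0231]
eef_rot: [0.771, 0.636, -0.003, 0.001]
ft_force: [-6.7, -20.1, 9.5]
width: 0.0398
```

The force rose steeply to about 21 N along the push while the motion stopped. I hold there and look.

>>> play_rows:
  moves:
    - [[0,0,0],[0,0,0],0]
    - [[0,0,0],[0,0,0],0]

```text
time: 23.52
ee_pos: [0.5451, 0.0393, -0.0232]
eef_rot: [0.771, 0.636, -0.003, 0.001]
ft_force: [-7.6, -18.5, 8.7]
width: 0.0394
```

```bash
python3 - <<'E'
from h import *
s=read_state();st=[.549,.0602,1.3813]
w,z=held(s);print(w,z,s["width"])
R,t=pose(st);print("origin in stand",R.T@(np.array([w[0],w[1],0])-t),w[2]-st[2]); print("force in stand axes",R.T@s["ft_force"],s["torque"])
show([(WEDGE,w,0,z),(BOARD,[w[0],w[1],w[2]],0,.024)],"m")
E
```

```text
[np.float64(0.5498880907156395), np.float64(0.06418532025876014), np.float64(1.3792352499788592)] -5.5565001638339245e-05 0.039435326101803544
origin in stand [ 0.00408126 -0.0001215   0.        ] -0.0020647500211408154
force in stand axes [-19.5638543    3.94667219   8.7153254 ] [-3.76099342  1.18405713  0.33547514]
```

View pics/m_wrist.png

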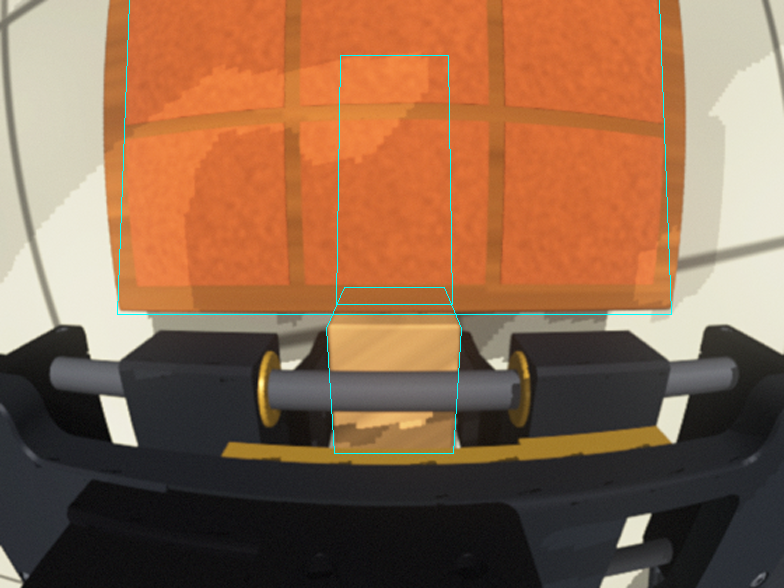

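View pics/m_side.png

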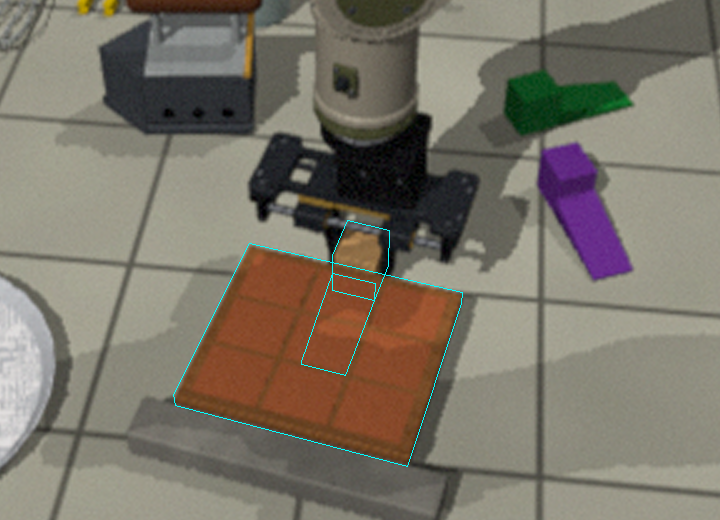

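```bash
python3 - <<'E'
from h import *
s=read_state();w,z=held(s)
c=camera("wrist");f=c["frame"][:,:,::-1]
x0,y0=215,200
cv2.imwrite("pics/n.png",cv2.resize(f[y0:y0+60,x0:x0+130],None,fx=6,fy=6,interpolation=cv2.INTER_CUBIC))
for ah in(0,):
  for zz in(.024,.038,.048):
    P=np.array([loc(w,[0,0,0])+[0,0,zz]]);print(zz,pw(c,P), (pw(c,P)-[x0,y0])*6)
  P=np.array([loc(w,[0.002,0,0])+[0,0,.038]]);print(pw(c,P))
E
```

```text
0.024 [[281.21311656 217.36155001]] [[397.27869934 104.16930006]]
0.038 [[281.16629434 226.56381776]] [[396.99776607 159.38290656]]
0.048 [[281.12714437 234.25390039]] [[396.7628662  205.52340235]]
[[281.16882698 222.24644622]]
```

View pics/n.png

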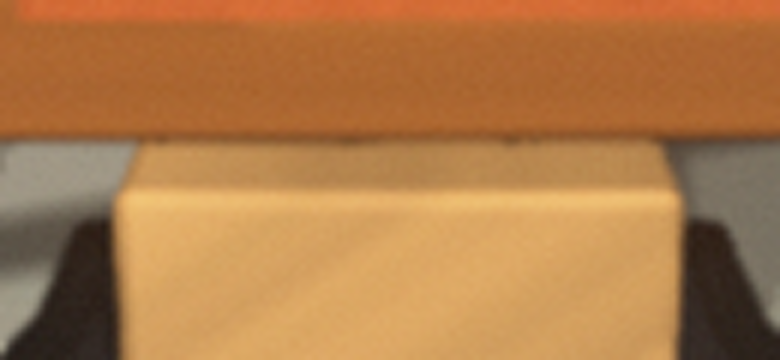

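The crop shows the board edge on the shoulder face with a gap of about 0.5 mm or less, and the wedge is square. I take off the spare downward load and hold the push a moment longer.

>>> play_rows:
  moves:
    - [[0,0,-0.03],[0,0,0],0]
    - [[0,0,-0.06],[0,0,0],0]
    - [[0,0,-0.06],[0,0,0],0]
    - [[0,0,-0.06],[0,0,0],0]

```text
time: 24.22
ee_pos: [0.545, 0.0393, -0.0231]
eef_rot: [0.772, 0.636, -0.002, 0.001]
ft_force: [-3.6, -17.0, 1.1]
width: 0.0396
```

Held at about 17 N with no motion. I ease the push off, then let go.

>>> play_rows:
  moves:
    - [[-0.1,0,0],[0,0,0],0]
    - [[-0.2,0,0],[0,0,0],0]
    - [[-0.25,0,0],[0,0,0],0]
    - [[-0.25,0,0],[0,0,0],0]

```text
time: 24.72
ee_pos: [0.545, 0.0393, -0.023]
eef_rot: [0.771, 0.637, -0.001, 0.0]
ft_force: [-1.8, -10.2, -2.6]
width: 0.0398
```

>>> play_rows:
  moves:
    - [[-0.1,0,0.02],[0,0,0],0]
    - [[-0.2,0,0.03],[0,0,0],0]
    - [[-0.23,0,0.03],[0,0,0],0]

```text
time: 25.1
ee_pos: [0.5451, 0.0394, -0.023]
eef_rot: [0.771, 0.637, 0.0, -0.0]
ft_force: [1.9, -3.2, -4.4]
width: 0.04
```

>>> play_rows:
  moves:
    - [[0,0,0.04],[0,0,0],0]
    - [[0,0,0.04],[0,0,0],6.5]
    - [[0,0,0.04],[0,0,0],6.5]
    - [[0,0,0.04],[0,0,0],6.5]
    - [[0,0,0.04],[0,0,0],6.5]
    - [[0,0,0.04],[0,0,0],6.5]

```text
time: 25.85
ee_pos: [0.5451, 0.0391, -0.0232]
eef_rot: [0.771, 0.637, 0.0, 0.0]
ft_force: [0.1, 0.2, 0.2]
width: 0.0648
```

```bash
python3 - <<'E'
from h import *
s=read_state();print(s["width"],s["ft_force"],s["ee_pos"])
c=camera("wrist");f=c["frame"][:,:,::-1]
cv2.imwrite("pics/o.png",cv2.resize(f[170:300,170:390],None,fx=3.6,fy=3.6,interpolation=cv2.INTER_CUBIC))
E
```

```text
0.06481319339385212 [0.11571178 0.17154077 0.21093853] [ 0.54507667  0.03911801 -0.02321772]
```

View pics/o.png

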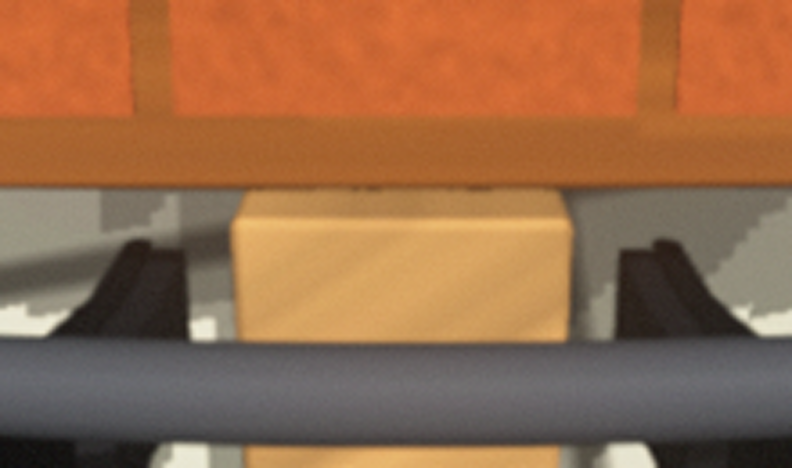

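The fingers are clear on both sides and the shoulder is still on the edge. I back away, then go up.

>>> play_rows:
  moves:
    - [[-2,0,0],[0,0,0],6.5]
    - [[-5,0,0],[0,0,0],6.5]
    - [[-8,0,-2],[0,0,0],6.5]
    - [[-9,0,-7],[0,0,0],6.5]
    - [[-9,0,-12],[0,0,0],6.5]
    - [[-9,0,-17],[0,0,0],6.5]
    - [[-9,0,-17],[0,0,0],6.5]
    - [[-9,0,-17],[0,0,0],6.5]

```text
time: 26.9
ee_pos: [0.5278, -0.0494, 0.1462]
eef_rot: [0.771, 0.637, -0.0, -0.0]
ft_force: [0.5, 0.2, -0.5]
width: 0.0651
```

```bash
python3 - <<'E'
from h import *
v0=[.5499,.0642,1.380]
ob={"wedge":[],"stand":[]};pk={"scene":[.55,.05,.03],"side":[.55,.05,.03]}
for n in("scene","side"):
    c=camera(n)
    for q,pt in(("wedge",[.546,.045,.045]),("stand",[.567,.15,.035])):
        p=proj(c,np.array([pt]))[0];M=masks_of(c,q)
        m=min(M,key=lambda m:np.hypot(*(np.array(m["at"])-p)));print(n,q,m["at"],p.round(),m["conf"]);ob[q].append((c,m["region"]))
for tilt in(-.02,0,.01,.02,.04):
    r=fit(ob["stand"],BOARD,v0,tilt,.024-.18*np.sin(tilt));print("stand",tilt,r[0].round(4),round(r[1],4))
st=fit(ob["stand"],BOARD,v0,0,.024)[0]
show([(WEDGE,v0,0,0),(BOARD,st,0,.024)],"p")
E
```

```text
scene wedge [316.1, 212.1] [319. 206.] 0.63
scene stand [368.0, 210.5] [366. 206.] 0.88
side wedge [281.1, 240.7] [279. 239.] 0.77
side stand [266.1, 280.6] [264. 277.] 0.73
stand -0.02 [0.5498 0.0625 1.3805] 0.9519
stand 0 [0.5489 0.0629 1.3746] 0.9603
stand 0.01 [0.5487 0.0638 1.3748] 0.964
stand 0.02 [0.5477 0.0633 1.3698] 0.9655
stand 0.04 [0.5469 0.0629 1.3617] 0.9591
```

View pics/p_scene.png

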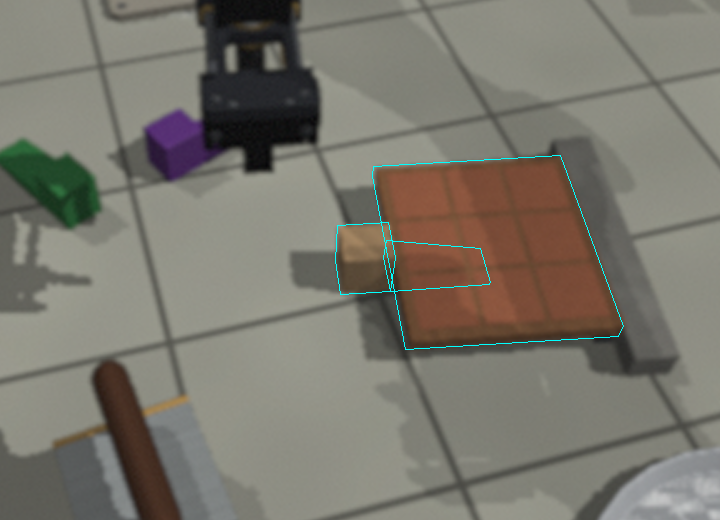

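View pics/p_wrist.png

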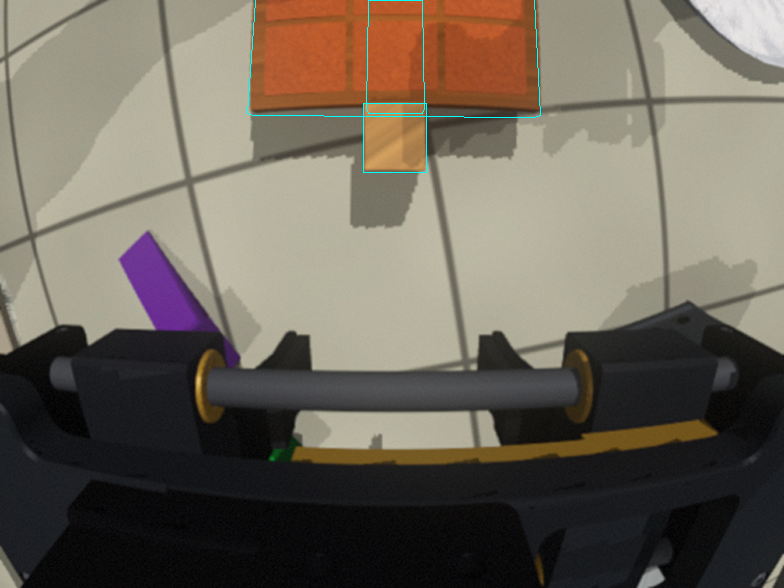

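View pics/p_side.png

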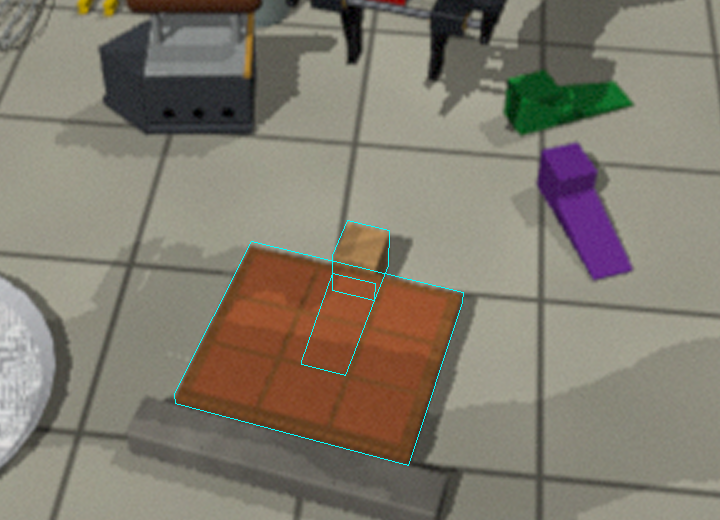

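The rest is level against the curb with the wedge square at its middle. The shoulder gap measured after release is about 0.4 mm, and a 2 mm gap would show as 12 px against the 8.6 px seen. I make a quick bystander check and hand in.

```bash
python3 - <<'E'
from h import *
c=camera("side")
for q in("scoop","jar","iron"):print(q,[(round(m["conf"],2),m["at"]) for m in recognise(c,q)][:2])
s=read_state();print(s["time"],s["ft_force"],s["width"]);print(close_job())
E
```

```text
scoop [(0.61, [288.0, 139.0])]
jar [(0.56, [238.4, 121.4])]
iron [(0.55, [208.1, 164.6])]
27.55 [-0.35684566  0.08515595 -0.36902628] 0.06503931979674327
the job is handed in; nothing more can be done
None
```

I pushed the wooden wedge under the middle of the rest's front edge until its shoulder was seated, let go and handed the job in at about 27.6 s. No verdict was reported.

- **Seating:** The push rose steeply from about 4 N to about 21 N, with the motion stopped. I held it at 17–20 N for roughly a second and then eased it off before opening the fingers.
- **Grip:** The first two tries closed above the wedge. The fingertips really sit about 35 mm short of the reported TCP. I found this by comparing the camera views with the reading and lowering the open fingers step by step until they were around the heel. The wedge was not moved by either try.
- **Last checks:**
  - The shoulder gap is about 0.4 mm in the wrist picture.
  - The wedge is within a couple of millimetres of the middle and square to within about 0.01 rad.
  - The arm is clear of everything.
- **Less certain:**
  - The outline fit of the rest was nearly flat between 0 and 0.02 rad of lean (best at 0.02, right at the limit). That it sits level rests on the seated shoulder rather than on that fit.
  - The same outline fit, taken as level, put the shoulder about 1–2 mm off the edge, within its calibration error. I trusted the close-up picture for the gap.
- **Bystanders:** The jar is where it was in the side view. The network's scoop point shifted by 7 rows, but the gripper partly hides the scoop there and nothing touched it. The iron shows at the same place as in the earlier views.

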